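# Shut down the rocker, free its clamp and lay the specimen cases out for the courier

### The arm

A 6-joint arm with a two-finger parallel gripper is mounted at the origin on the work surface. World frame = base frame: x ahead of the robot, y to its left, z up, the work surface at z = 0. Lengths are in m, angles in rad, forces in N, time in s.
With the tool pointing down it reaches from about 0.325 to 0.775 m from the base axis. Payload 5.5 kg.
Tool frame: the origin (TCP) lies midway between the tips of the shut fingers; the grasp point (between the pads) lies 19 mm behind it (grasp_offset is the distance from the TCP to the grasp point, in m); z points along the fingers, y is the direction in which the jaws open and shut (so a half turn about z gives the same grasp; the last joint's range is limited). The gripper opens to 85 mm and grips with 20 to 120 N. Pads are 22 mm wide; open, the fingers measure 114 mm over their backs; the gripper's body (76 mm by 85 mm) begins 54 mm behind the grasp point. The pads swing forward as they close: fully open they stand 13 mm farther back than shut.
Start: joints at [1.159, 0.091, 1.231, -0, 1.82, -0.057], TCP at [0.208, 0.563, 0.231] pointing down, gripper open.
Joint ranges: [-2.87, 2.87], [-0.86, 2.18], [0.17, 2.46], [-1.51, 4.65], [0.06, 2.69], [-2.65, 2.65]. Speed limits (rad/s): [2.57, 2.57, 3.01, 3.14, 3.14, 3.14].

### API

Orientations are given as a unit quaternion [x, y, z, w].
In Python, from station import * gives the robot as it stands. The module is installed in compiled form; this text tells all that it offers.
- The arm moves only by the tool servo_tool, never from a script. Its argument "deltas" is a list of rows, each a list of 7 numbers: the shift along the tool's x, y, z in m, then the turn, a rotation vector about the tool's x, y, z in degrees, then the opening, from 0 (shut) to 1 (fully open). A call has exactly 5 rows; each row shifts and turns the commanded pose from where the row before left it, along the tool's axes as they then stand; what a row does not reach is not made up. A row lasts 1/10 s, in which the tool goes at most 50 mm and 8.59 degrees, less where a joint would pass 70% of its speed; a pose out of reach is approached as far as the arm can. A call is refused whole if a number of a shift passes 0.05 or a number of a turn 8.59, either way. A call with a gripper value outside its range is refused whole. The fingers move at their own pace and stop on an object; the grip force is fixed at half the most. Time passes only in rows, so rows that do not move let the fingers close, or fill a call up. It gives the time, the measured TCP pose, the force and the opening at its end, in the units of the state.
- state(): the state, without advancing time (a new reading comes with each control period).
- capture(name): name is "scene" or "top" or "wrist"; returns the picture (384x512x3 uint8, blue, green, red); there is no depth.
- calibration(name): a dict with "vertical_fov" (degrees; the focal length in pixels is half the picture's height over the tangent of half this angle, whatever the lens; pixels are square), "cx", "cy" (the principal point, pixels), "position" and "orientation" of the camera in the world. Camera axes: x right, y down, z forward; pixel columns grow to the right and rows downward; lengths in m; the calibration is good to about 2 mm. A picture is of the moment at which its call begins: read the wrist's pose just before it. calibration takes no time and is no camera call; for the wrist camera it gives the pose at the moment of the call.
- finish_job(): hands the job in, once; it reports no verdict.
The state is a dict: "time": time; "q": joint angles; "joint_velocities": joint speeds; "effort": joint torques, N m; "position": TCP position; "tool_rot": TCP orientation; "wrist_force": force on the tool from outside, world axes, zero at the start; "moment": the same for the moment, N m; "width": finger opening in m.
Only numpy, scipy, OpenCV 4.12 (cv2) and the standard library are available. Lean on these libraries where they do the work, as an engineer would, in place of code of your own. Each camera call takes 0.05 s, during which the arm holds its last target. There are 200 camera calls.

### The job

The mixing run on the rocker is over: first turn its speed knob fully anticlockwise to off, then undo its clamp with the wing knob until the jaw is all the way back - nobody remembers whether that screw is right- or left-handed, so try it gently and feel which way it gives. Take every specimen case off the rocker and lay them flat on the courier's transport board as one interlocking layer, one case to a painted outline and its long side along the outline's. Finally screw the empty clamp fully shut again, leaving the knob off and the gel bottle, calculator and stapler where they were.

Things in the scene. Friction and masses are not known exactly. Their poses are not given: they have to be found in the camera images.
- rocker: White bench rocker, fixed; origin on the desk, housing x -140..110, y -150..150 mm, 62 high. At its rear a platform (top 75 mm above the desk) holds the cases in a row along y, long sides along x, between a fixed rear fence (top 110 above the desk) and the jaw; end walls at y +-134 mm (top 94). Its front strip (x -95 mm) carries two upright controls. Stands left or right of the board.
- platform (a point): Middle of the case row on the rocker's platform top, axes as the rocker's.
- speed (a joint): Speed knob angle, rad: 0 = off, at the anticlockwise end stop; grows clockwise as seen from above, up to 3.6. Light friction (0.04 N m), stays where left.
- speed_grip (a point): Speed knob: black, round 50 mm skirt (top 75 mm above the desk) with an upright grip bar 46 long x 14 wide, top 109 mm above the desk. The point is on its vertical axis, 12 mm below the bar's top, 97 mm above the desk; x axis along the bar, turning with it, z up.
- clamp (a joint): Wing knob angle, rad: 0 = clamp tight (start), positive = anticlockwise seen from above. It turns one way only, unknown beforehand and different from start to start: the wrong way it stops dead within 0.1 rad, the right way it turns (0.12 N m friction) to its end stop at +2.2 or -2.2, jaw fully back. Stays where left.
- clamp_grip (a point): Clamp wing knob: dark steel upright wing 62 long x 14 wide x 30 mm high on a steel collar and stem, 140 mm from the speed knob. The point is on its vertical axis, 12 mm below the wing's top and 106 mm above the desk; its x axis runs along the wing and turns with it (z up).
- jaw_lip (a point): Top of the jaw's lip edge, mid-length. Aluminium jaw 250 mm long (y), top 118 mm above the desk. When tight the lip overhangs the cases' lids by about 6 mm and no case can be lifted. The jaw backs off towards the wing knob (rocker -x) by 16 mm x (1 - cos angle), 25 mm fully undone; cases are free from 1.3 rad on.
- board: Pale plywood transport board 230 x 230 x 14 mm, fixed on the desk (place and yaw vary; left or right). Origin at the centre of its underside. Four dark painted outlines (90 x 60 mm each) form a pinwheel around its middle.
- slot0 (a point): Centre of painted outline 0 on the board's top face (14 mm above the desk); x axis along its long (90 mm) side, z up.
- slot1 (a point): Centre of painted outline 1 on the board's top face (14 mm above the desk); x axis along its long (90 mm) side, z up.
- slot2 (a point): Centre of painted outline 2 on the board's top face (14 mm above the desk); x axis along its long (90 mm) side, z up.
- slot3 (a point): Centre of painted outline 3 on the board's top face (14 mm above the desk); x axis along its long (90 mm) side, z up.
- case0: Specimen case, white plastic, 84 (x) x 54 (y) x 34 mm high, with an upright grip rib on its lid 50 long (x) x 14 wide x 28 mm high (total height 62 mm), 110 to 225 g. Origin at the centre of its underside. All cases are alike and any may go in any outline; some may be absent.
- case1: Specimen case, white plastic, 84 (x) x 54 (y) x 34 mm high, with an upright grip rib on its lid 50 long (x) x 14 wide x 28 mm high (total height 62 mm), 110 to 225 g. Origin at the centre of its underside. All cases are alike and any may go in any outline; some may be absent.
- case2: Specimen case, white plastic, 84 (x) x 54 (y) x 34 mm high, with an upright grip rib on its lid 50 long (x) x 14 wide x 28 mm high (total height 62 mm), 110 to 225 g. Origin at the centre of its underside. All cases are alike and any may go in any outline; some may be absent.
- case3: Specimen case, white plastic, 84 (x) x 54 (y) x 34 mm high, with an upright grip rib on its lid 50 long (x) x 14 wide x 28 mm high (total height 62 mm), 110 to 225 g. Origin at the centre of its underside. All cases are alike and any may go in any outline; some may be absent.
- gel: Bystander: gel bottle, 52 mm across, 110 mm high, between rocker and board.
- calculator: Bystander: grey desk calculator 130 x 75 x 14 mm, between rocker and board, nearer the robot.
- stapler: Bystander: blue stapler about 130 mm long, 43 mm high, at the left.
Things that resemble listed ones, but are neither listed nor needed, are in the scene too. Leave any pink or red look-alike of the case1 alone.

How it is judged:
By the outcome, as a careful person would: the job done as asked, in the order asked, and still so for the second after the job is handed in, with the robot touching nothing.
Of case0, case1, case2, case3 only 3 to 4 are there at a start; the rules pass over those that are not, and their reading is None.
At some moment in a run one of case0, case1, case2, case3 may be knocked a few centimetres aside while the robot is not near it.
Once in a run the grip may slacken for a moment while it holds something.
It also fails if it takes over 210 s, if anything falls off the work surface, if the arm or the gripper's body presses on something with over 40 N, if the wrist force passes 120 N, or if a joint passes its speed limit or range.

## Working session

There is one attempt and no reset: what is moved stays moved. The work goes in short steps, Python scripts to look and compute and a tool call to move; the robot and the scene stay as the last step left them, time stands still between calls to the robot, and variables do not carry over. Pictures are saved under pics/ and viewed, about 12 in all and at most 16, crops included, and the job is handed in when it is done.

Besides the shell and the picture viewer there is one more tool, called after "Call:" as name(argument=value, ...) on one line, values as JSON. servo_tool: Moves the arm, as the interface text tells. Its arguments: {"type":"object","properties":{"deltas":{"type":"array","items":{"type":"array","items":{"type":"number"}}}},"required":["deltas"]}

```bash
mkdir -p pics
cat > h.py <<'E'
from station import *
import numpy as np, cv2
from scipy.spatial.transform import Rotation as R
def snap(n,f):
    c=calibration(n); im=capture(n); cv2.imwrite('pics/'+f,im); return im,c
def ray(c,u,v,h=384):
    f=h/2/np.tan(np.radians(c['vertical_fov'])/2)
    d=np.array([(u-c['cx'])/f,(v-c['cy'])/f,1]); return R.from_quat(c['orientation']).apply(d)
def pix(c,u,v,z):
    p=np.array(c['position']); d=ray(c,u,v); return p+d*(z-p[2])/d[2]
def proj(c,P):
    f=192/np.tan(np.radians(c['vertical_fov'])/2)
    q=R.from_quat(c['orientation']).inv().apply(np.array(P)-np.array(c['position']))
    return np.array([c['cx']+f*q[0]/q[2],c['cy']+f*q[1]/q[2]])
E
python3 - <<'E'
from h import *
import json
for n in('top','scene'):
    im,c=snap(n,n+'0.png'); print(n,c)
im=cv2.imread('pics/top0.png'); cv2.imwrite('pics/top0b.png',cv2.resize(im,(800,600),interpolation=cv2.INTER_CUBIC))
s=state();print(s)
E
```

```text
top {'vertical_fov': 47.16957132705514, 'cx': 254.06148367986728, 'cy': 187.03071757343173, 'position': array([0.22525092, 0.06301994, 1.66643311]), 'orientation': array([-0.70206206,  0.70614137, -0.06638849,  0.06376359])}
scene {'vertical_fov': 52.172943994747975, 'cx': 254.42738501264202, 'cy': 191.34337631604836, 'position': array([ 1.2628983 , -0.18771926,  0.97817659]), 'orientation': array([ 0.76429692,  0.53551385, -0.21493329, -0.28788681])}
{'time': 0.1, 'q': array([ 1.15930684e+00,  9.18010529e-02,  1.23176882e+00,  6.50023940e-06,
        1.81974371e+00, -5.67269626e-02]), 'joint_velocities': array([-7.43274015e-04, -7.06373456e-05, -2.45577824e-03, -5.79135051e-04,
       -3.93774863e-04, -6.75148093e-04]), 'effort': array([ 2.86122333e-03, -4.60219395e+01, -4.19219112e+01,  9.07330991e-05,
        1.06233655e-02, -3.14940564e-05]), 'position': array([0.2083421 , 0.56241804, 0.23025154]), 'tool_rot': array([ 1.76451685e-01,  9.84308926e-01, -8.36263678e-04, -2.02671976e-04]), 'wrist_force': array([ 0.34445732, -0.19392167,  0.37470785]), 'moment': array([ 0.02328389, -0.00908386,  0.01073138]), 'width': 0.085606299713615}
```

View pics/top0b.png

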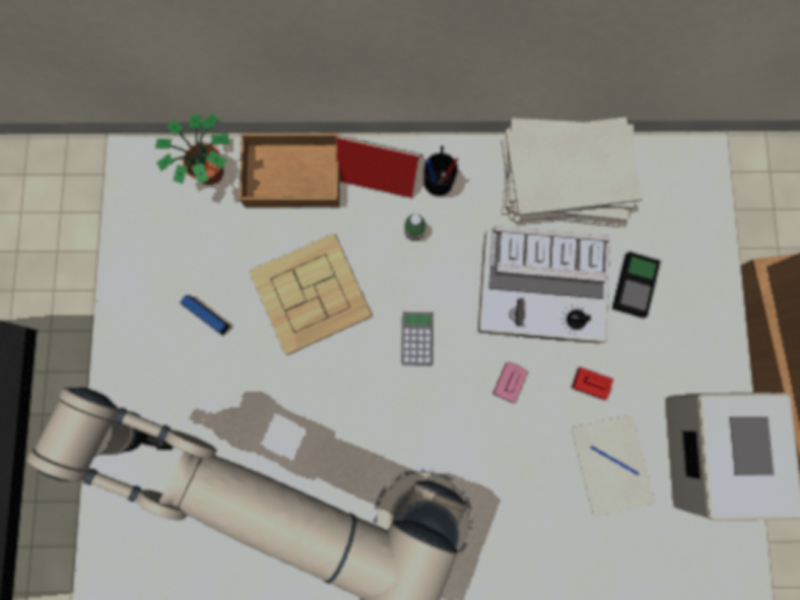

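View pics/scene0.png

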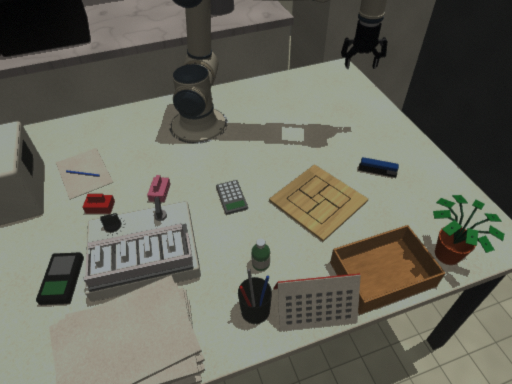

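The top view (800 px scale) shows 4 cases on the rocker (platform row near (552,253)), the wing knob at (519,312), the speed knob at (577,319), and the board centred at about (311,294). The gel bottle is at (415,226), the calculator at (417,338) and the stapler at (205,315).

Run:
```python
from h import *
c=calibration('top'); k=.64
P=dict(wing=(520,304,.118),speed=(577,319,.109),c0=(512,249,.137),c1=(539,250,.137),c2=(566,251,.137),c3=(592,254,.137),
 RfL=(480,331,.062),RfR=(606,341,.062),RbL=(488,232,.062),b1=(335,236,.014),b2=(372,313,.014),b3=(289,353,.014),b4=(251,270,.014),
 s0=(317,268,.014),s1=(332,296,.014),s2=(304,317,.014),s3=(290,289,.014),gel=(415,226,.1))
for n,(u,v,z) in P.items(): print(n,pix(c,u*k,v*k,z).round(3))
c=calibration('wrist');print(c)
s=state();r=R.from_quat(s['tool_rot']);print(r.as_matrix().round(2))
cr=R.from_quat(c['orientation']);print((r.inv()*cr).as_matrix().round(3), r.inv().apply(c['position']-s['position']).round(4))
```

```text
wing [ 0.485 -0.225  0.118]
speed [ 0.451 -0.356  0.109]
c0 [ 0.61  -0.208  0.137]
c1 [ 0.607 -0.27   0.137]
c2 [ 0.604 -0.331  0.137]
c3 [ 0.597 -0.391  0.137]
RfL [ 0.431 -0.139  0.062]
RfR [ 0.405 -0.434  0.062]
RbL [ 0.671 -0.165  0.062]
b1 [0.676 0.209 0.014]
b2 [0.482 0.117 0.014]
b3 [0.386 0.317 0.014]
b4 [0.591 0.415 0.014]
s0 [0.595 0.252 0.014]
s1 [0.525 0.215 0.014]
s2 [0.473 0.282 0.014]
s3 [0.543 0.318 0.014]
gel [0.676 0.013 0.1  ]
{'vertical_fov': 60.94505806245087, 'cx': 254.08273904608663, 'cy': 193.81325027265666, 'position': array([0.1285128 , 0.59225812, 0.37254035]), 'orientation': array([0.80940192, 0.56316572, 0.0940378 , 0.13736739])}
[[-0.94  0.35 -0.  ]
 [ 0.35  0.94 -0.  ]
 [ 0.   -0.   -1.  ]]
[[-0.001 -0.945 -0.328]
 [ 1.    -0.    -0.001]
 [ 0.001 -0.328  0.945]] [ 0.0852  0.     -0.1423]
```

Add to h.py:
```python
def pose():
    s=state(); r=R.from_quat(s['tool_rot']); x=r.as_matrix()[:,0]
    return np.array(s['position']),np.degrees(np.arctan2(x[1],x[0])),s,r
def plan(p,psi=None,n=None,p0=None,psi0=None):
    """rows from the present pose (or p0,psi0) to TCP p, heading psi; tool assumed to end up straight down"""
    a,b,s,r=pose()
    if p0 is not None: a,b=np.array(p0,float),psi0
    if psi is None: psi=b
    d=(psi-b+180)%360-180; L=np.linalg.norm(np.array(p)-a)
    m=max(int(np.ceil(max(L/.047,abs(d)/8.4))),1)
    if n: m=n
    w=np.array(p)-a
    out=[]
    for i in range(m):
        h=np.radians(b+d*i/m); st=w/m
        out.append([round(float(st[0]*np.cos(h)+st[1]*np.sin(h)),4),round(float(st[0]*np.sin(h)-st[1]*np.cos(h)),4),round(float(-st[2]),4),0,0,round(-d/m,2)])
    print('from',a.round(4),round(b,2),'to',np.round(p,4),round(psi,2),'rows',m)
    if abs(d)<.3: print(m,'x',out[0])
    else:
        for o in out: print(o)
def show():
    a,b,s,r=pose(); q=np.array(s['q']); print('t',round(s['time'],2),'p',a.round(4),'psi',round(b,2),'down',r.as_matrix()[:,2].round(3),'F',np.round(s['wrist_force'],1),'M',np.round(s['moment'],2),'w',round(s['width'],4),'q',q.round(2))
```

```text
(no output)
```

Call:
servo_tool(deltas=[[-0.037, -0.016, 0, 0, 0, 0, 1], [-0.037, -0.016, 0, 0, 0, 0, 1], [-0.037, -0.016, 0, 0, 0, 0, 1], [-0.037, -0.016, 0, 0, 0, 0, 1], [-0.037, -0.016, 0, 0, 0, 0, 1]])

```text
time: 0.6
position: [0.3549, 0.422, 0.2307]
tool_rot: [0.176, 0.984, -0.0, -0.0]
wrist_force: [-0.3, -0.0, -0.0]
width: 0.0851
```

Call:
servo_tool(deltas=[[-0.037, -0.016, 0, 0, 0, 0, 1], [-0.037, -0.016, 0, 0, 0, 0, 1], [-0.037, -0.016, 0, 0, 0, 0, 1], [-0.037, -0.016, 0, 0, 0, 0, 1], [-0.037, -0.016, 0, 0, 0, 0, 1]])

```text
time: 1.1
position: [0.5007, 0.2827, 0.2308]
tool_rot: [0.176, 0.984, -0.0, -0.0]
wrist_force: [-0.2, 0.1, 1.1]
width: 0.0853
```

Run:
```python
from h import *
import pickle
show()
im,c=snap('wrist','board.png'); pickle.dump(c,open('board.pkl','wb'))
plan([.40,.12,.26],170); plan([.45,-.29,.26],175,p0=[.40,.12,.26],psi0=170)
```

```text
t 1.1 p [0.5007 0.2827 0.2308] psi 159.67 down [-0.001 -0.    -1.   ] F [-0.2  0.1  1.1] M [-0.02 -0.02 -0.04] w 0.0853 q [ 0.45  0.02  1.3   0.    1.82 -0.76]
from [0.5044 0.2781 0.2301] 159.38 to [0.4  0.12 0.26] 170 rows 5
[0.0084, -0.037, -0.006, 0, 0, np.float64(-2.12)]
[0.0098, -0.0366, -0.006, 0, 0, np.float64(-2.12)]
[0.0111, -0.0362, -0.006, 0, 0, np.float64(-2.12)]
[0.0125, -0.0358, -0.006, 0, 0, np.float64(-2.12)]
[0.0138, -0.0353, -0.006, 0, 0, np.float64(-2.12)]
from [0.4  0.12 0.26] 170 to [ 0.45 -0.29  0.26] 175 rows 9
[-0.0134, -0.0439, -0.0, 0, 0, -0.56]
[-0.013, -0.044, -0.0, 0, 0, -0.56]
[-0.0125, -0.0441, -0.0, 0, 0, -0.56]
[-0.0121, -0.0443, -0.0, 0, 0, -0.56]
[-0.0117, -0.0444, -0.0, 0, 0, -0.56]
[-0.0112, -0.0445, -0.0, 0, 0, -0.56]
[-0.0108, -0.0446, -0.0, 0, 0, -0.56]
[-0.0104, -0.0447, -0.0, 0, 0, -0.56]
[-0.0099, -0.0448, -0.0, 0, 0, -0.56]
```

View pics/board.png

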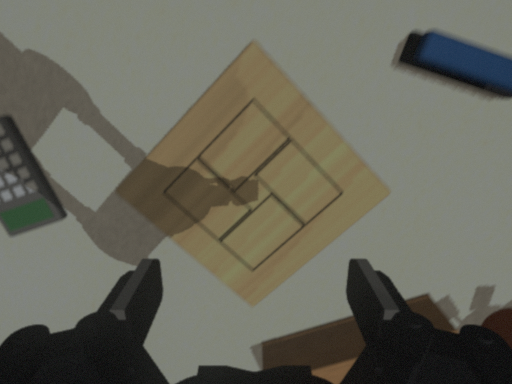

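The board's corners are at (254,40), (390,191), (253,305) and (116,187). The outer outline corners are at (254,99), (342,192), (253,269) and (165,191), and the pinwheel junctions on the edges are at (290,140), (199,158), (303,224) and (220,240). Moving to the rocker while I compute.

Run:
```python
from h import *
import pickle
c=pickle.load(open('board.pkl','rb'))
C=np.array([pix(c,u,v,.014)[:2] for u,v in [(254,40),(390,191),(253,305),(116,187)]])
O=np.array([pix(c,u,v,.014)[:2] for u,v in [(254,99),(342,192),(253,269),(165,191)]])
J=np.array([pix(c,u,v,.014)[:2] for u,v in [(290,140),(303,224),(220,240),(199,158)]])
for n,Q in(('C',C),('O',O)):
    print(n,Q.round(4).tolist(),'mean',Q.mean(0).round(4),'sides',np.linalg.norm(Q-np.roll(Q,-1,0),axis=1).round(4),'ang',[round(np.degrees(np.arctan2(*(np.roll(Q,-1,0)-Q)[i][::-1])),1) for i in range(4)])
for i in range(4): print('junction dist from outer',i,np.linalg.norm(J[i]-O[i]).round(4),np.linalg.norm(J[i]-O[(i+1)%4]).round(4))
print(J.mean(0))
```

```text
C [[0.3847, 0.3252], [0.5891, 0.4177], [0.6828, 0.2131], [0.4742, 0.1217]] mean [0.5327 0.2694] sides [0.2244 0.225  0.2278 0.2224] ang [np.float64(24.3), np.float64(-65.4), np.float64(-156.3), np.float64(113.7)]
O [[0.4379, 0.3054], [0.571, 0.3652], [0.6315, 0.2322], [0.4983, 0.1727]] mean [0.5347 0.2689] sides [0.1458 0.1461 0.1459 0.1458] ang [np.float64(24.2), np.float64(-65.5), np.float64(-155.9), np.float64(114.5)]
junction dist from outer 0 0.0588 0.0871
junction dist from outer 1 0.0594 0.0867
junction dist from outer 2 0.0574 0.0884
junction dist from outer 3 0.0571 0.0887
[0.53545031 0.26796906]
```

Call:
servo_tool(deltas=[[0.008, -0.037, -0.006, 0, 0, -2, 1], [0.01, -0.0365, -0.006, 0, 0, -2, 1], [0.011, -0.036, -0.006, 0, 0, -2, 1], [0.0125, -0.036, -0.006, 0, 0, -2, 1], [0.014, -0.035, -0.006, 0, 0, -2, 1]])

```text
time: 1.65
position: [0.3944, 0.1252, 0.261]
tool_rot: [0.089, 0.996, -0.0, -0.0]
wrist_force: [-0.6, -0.1, 0.5]
width: 0.0855
```

Call:
servo_tool(deltas=[[-0.013, -0.044, 0, 0, 0, -0.6, 1], [-0.013, -0.044, 0, 0, 0, -0.6, 1], [-0.0125, -0.044, 0, 0, 0, -0.6, 1], [-0.012, -0.044, 0, 0, 0, -0.6, 1], [-0.012, -0.044, 0, 0, 0, -0.6, 1]])

```text
time: 2.15
position: [0.4221, -0.1026, 0.2611]
tool_rot: [0.064, 0.998, 0.0, 0.0]
wrist_force: [1.6, 0.7, 0.2]
width: 0.0855
```

Call:
servo_tool(deltas=[[-0.011, -0.0445, 0, 0, 0, -0.6, 1], [-0.011, -0.0445, 0, 0, 0, -0.6, 1], [-0.01, -0.0445, 0, 0, 0, -0.6, 1], [-0.01, -0.0445, 0, 0, 0, -0.6, 1], [0, 0, 0, 0, 0, 0, 1]])

```text
time: 2.65
position: [0.4436, -0.2868, 0.2586]
tool_rot: [0.046, 0.999, 0.0, -0.002]
wrist_force: [-0.5, 1.2, -0.2]
width: 0.0851
```

Run:
```python
from h import *
import pickle
show()
im,c=snap('wrist','rock.png'); pickle.dump(c,open('rock.pkl','wb'))
cv2.imwrite('pics/rock2.png',cv2.resize(im,(800,600),interpolation=cv2.INTER_CUBIC))
```

```text
t 2.65 p [ 0.4436 -0.2868  0.2586] psi 174.78 down [-0.004  0.001 -1.   ] F [-0.5  1.2 -0.2] M [-0.01  0.06 -0.01] w 0.0851 q [-0.64 -0.09  1.36 -0.    1.87 -2.12]
```

View pics/rock2.png

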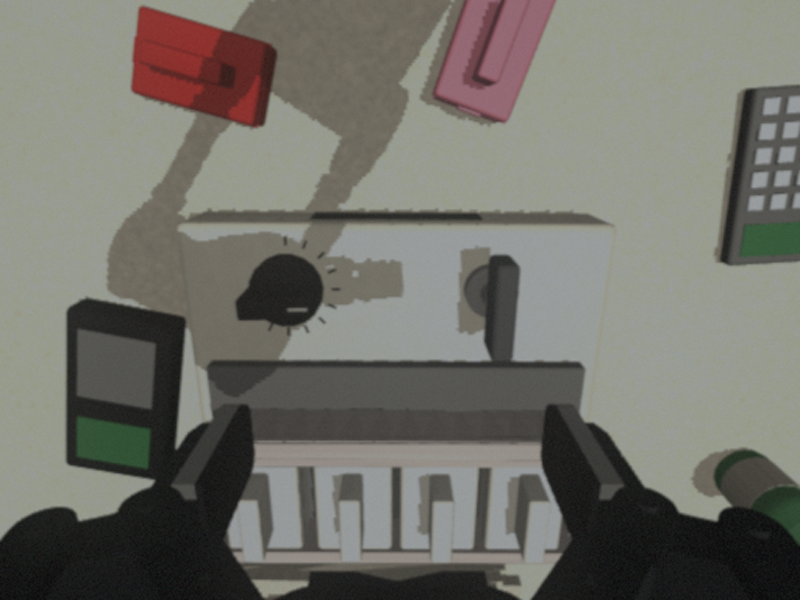

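The cases are in a row at (255–535, 510). The speed knob is at about (287,290) with its bar pointing to the lower left (240,308) and its marker at (297,310); the wing runs along x at about (503,308). Enlarging both knobs.

Run:
```python
from h import *
im=cv2.imread('pics/rock.png'); a=im[145:245,140:220]; b=im[145:245,290:345]
im2=np.hstack([a,b]); im2=np.clip(im2.astype(float)*1.6+15,0,255).astype(np.uint8)
cv2.imwrite('pics/rock3.png',cv2.resize(im2,None,fx=5.9,fy=5.9,interpolation=cv2.INTER_CUBIC))
```

```text
(no output)
```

View pics/rock3.png

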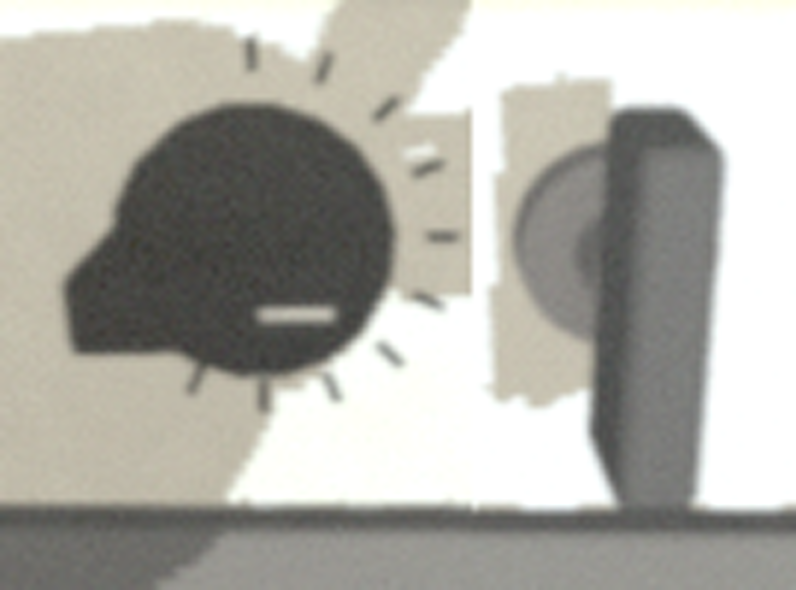

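The bar of the speed knob lies horizontally in the image with its marker pointing right. The ticks run clockwise from straight up to lower left, so it sits about 90° from off. The wing's top face is centred at crop (670,327), and the speed bar's top at crop (204,317).

Run:
```python
from h import *
import pickle
c=pickle.load(open('rock.pkl','rb'))
B=lambda x,y:(x/5.9+210,y/5.9+145)
A=lambda x,y:(x/5.9+140,y/5.9+145)
print('cam',c['position'])
for q in [(670,327),(681,148),(658,505)]: print('wing',pix(c,*B(*q),.118).round(4))
for q in [(204,317),(257,315),(335,315),(72,318)]: print('bar',pix(c,*A(*q),.109).round(4))
print('skirt',pix(c,*A(255,238),.075).round(4))
k=.64
for q in [(256,476),(350,474),(441,474),(533,474),(243,560),(350,560),(442,560),(538,560)]: print('rib',pix(c,q[0]*k,q[1]*k,.137).round(4))
for q in [(180,224),(612,224)]: print('housing edge',pix(c,q[0]*k,q[1]*k,.062).round(4))
u=np.array([.911,.4115]);v=np.array([.4115,-.911]);o=np.array([.5345,.268])
for a,b in [(30,-45),(45,30),(-30,45),(-45,-30)]: print('slot',(o+u*a/1e3+v*b/1e3).round(4))
show()
```

```text
cam [ 0.35927397 -0.27897682  0.40118344]
wing [ 0.4683 -0.2246  0.118 ]
wing [ 0.4395 -0.2223  0.118 ]
wing [ 0.4988 -0.2273  0.118 ]
bar [ 0.4571 -0.364   0.109 ]
bar [ 0.4575 -0.3555  0.109 ]
bar [ 0.4587 -0.3429  0.109 ]
bar [ 0.4553 -0.3853  0.109 ]
skirt [ 0.4546 -0.3624  0.075 ]
rib [ 0.5546 -0.3848  0.137 ]
rib [ 0.5584 -0.3266  0.137 ]
rib [ 0.5636 -0.2705  0.137 ]
rib [ 0.5688 -0.2138  0.137 ]
rib [ 0.6195 -0.4054  0.137 ]
rib [ 0.626  -0.3349  0.137 ]
rib [ 0.6316 -0.2742  0.137 ]
rib [ 0.6374 -0.2108  0.137 ]
housing edge [ 0.4064 -0.429   0.062 ]
housing edge [ 0.4328 -0.1417  0.062 ]
slot [0.5433 0.3213]
slot [0.5878 0.2592]
slot [0.5257 0.2147]
slot [0.4812 0.2768]
t 2.7 p [ 0.4437 -0.2845  0.2593] psi 174.86 down [-0.003  0.002 -1.   ] F [0.1 0.4 0.1] M [ 0.02 -0.03 -0.04] w 0.0856 q [-0.63 -0.09  1.37 -0.    1.87 -2.12]
```

Run:
```python
from h import *
plan([.457,-.364,.15],85.4,n=12)
```

```text
from [ 0.4437 -0.2845  0.2593] 174.86 to [ 0.457 -0.364  0.15 ] 85.4 rows 12
[-0.0017, -0.0065, 0.0091, 0, 0, np.float64(7.45)]
[-0.0025, -0.0062, 0.0091, 0, 0, np.float64(7.45)]
[-0.0033, -0.0058, 0.0091, 0, 0, np.float64(7.45)]
[-0.004, -0.0054, 0.0091, 0, 0, np.float64(7.45)]
[-0.0047, -0.0048, 0.0091, 0, 0, np.float64(7.45)]
[-0.0053, -0.0041, 0.0091, 0, 0, np.float64(7.45)]
[-0.0058, -0.0034, 0.0091, 0, 0, np.float64(7.45)]
[-0.0062, -0.0026, 0.0091, 0, 0, np.float64(7.45)]
[-0.0065, -0.0018, 0.0091, 0, 0, np.float64(7.45)]
[-0.0066, -0.001, 0.0091, 0, 0, np.float64(7.45)]
[-0.0067, -0.0001, 0.0091, 0, 0, np.float64(7.45)]
[-0.0067, 0.0008, 0.0091, 0, 0, np.float64(7.45)]
```

Call:
servo_tool(deltas=[[-0.0017, -0.0065, 0.009, 0, 0, 7.45, 0.4], [-0.0025, -0.0062, 0.009, 0, 0, 7.45, 0.4], [-0.0033, -0.0058, 0.009, 0, 0, 7.45, 0.4], [-0.004, -0.0054, 0.009, 0, 0, 7.45, 0.4], [-0.0047, -0.0048, 0.009, 0, 0, 7.45, 0.4]])

```text
time: 3.2
position: [0.4501, -0.3143, 0.2162]
tool_rot: [0.362, 0.932, 0.0, 0.0]
wrist_force: [-0.7, 0.5, 0.9]
width: 0.0341
```

Call:
servo_tool(deltas=[[-0.0053, -0.0041, 0.009, 0, 0, 7.45, 0.4], [-0.0058, -0.0034, 0.009, 0, 0, 7.45, 0.4], [-0.0062, -0.0026, 0.009, 0, 0, 7.45, 0.4], [-0.0065, -0.0018, 0.009, 0, 0, 7.45, 0.4], [-0.0066, -0.001, 0.009, 0, 0, 7.45, 0.4]])

```text
time: 3.7
position: [0.456, -0.3474, 0.1712]
tool_rot: [0.64, 0.768, 0.0, -0.0]
wrist_force: [-0.1, 0.7, 0.1]
width: 0.034
```

Call:
servo_tool(deltas=[[-0.0067, 0, 0.01, 0, 0, 7.45, 0.4], [-0.0067, 0.001, 0.01, 0, 0, 7.45, 0.4], [0, 0, 0, 0, 0, 0, 0.4], [0, 0, 0, 0, 0, 0, 0.4], [0, 0, 0, 0, 0, 0, 0.4]])

```text
time: 4.2
position: [0.4586, -0.3612, 0.1523]
tool_rot: [0.732, 0.681, 0.0, 0.001]
wrist_force: [-0.1, -0.0, -0.4]
width: 0.0339
```

Run:
```python
from h import *
show()
plan([.457,-.364,.08],85.4)
```

```text
t 4.2 p [ 0.4586 -0.3612  0.1523] psi 85.86 down [ 0.001 -0.001 -1.   ] F [-0.1 -0.  -0.4] M [-0.03 -0.02  0.  ] w 0.0339 q [-0.73  0.04  1.42  0.    1.68 -0.65]
from [ 0.4586 -0.3612  0.1523] 85.86 to [ 0.457 -0.364  0.08 ] 85.4 rows 2
[-0.0014, -0.0007, 0.0361, 0, 0, np.float64(0.23)]
[-0.0014, -0.0007, 0.0361, 0, 0, np.float64(0.23)]
```

Call:
servo_tool(deltas=[[-0.0014, -0.0007, 0.02, 0, 0, 0, 0.4], [-0.0014, -0.0007, 0.02, 0, 0, 0, 0.4], [0, 0, 0.02, 0, 0, 0, 0.4], [0, 0, 0.012, 0, 0, 0, 0.4], [0, 0, 0, 0, 0, 0, 0.4]])

```text
time: 4.7
position: [0.456, -0.3636, 0.0776]
tool_rot: [0.733, 0.68, -0.0, -0.002]
wrist_force: [0.1, -0.6, 0.0]
width: 0.0343
```

Call:
servo_tool(deltas=[[0, 0, 0, 0, 0, 0, 0.1], [0, 0, 0, 0, 0, 0, 0.1], [0, 0, 0, 0, 0, 0, 0], [0, 0, 0, 0, 0, 0, 0], [0, 0, 0, 0, 0, 0, 0]])

```text
time: 5.2
position: [0.457, -0.3648, 0.0809]
tool_rot: [0.733, 0.68, 0.0, 0.001]
wrist_force: [-2.1, 1.4, 6.8]
width: 0.0127
```

Run:
```python
from h import *
show()
```

```text
t 5.2 p [ 0.457  -0.3648  0.0809] psi 85.68 down [ 0.001 -0.001 -1.   ] F [-2.1  1.4  6.8] M [0.37 0.42 0.07] w 0.0127 q [-0.73  0.07  1.52  0.    1.55 -0.66]
```

Call:
servo_tool(deltas=[[0, 0, 0, 0, 0, -8, 0], [0, 0, 0, 0, 0, -8, 0], [0, 0, 0, 0, 0, -8, 0], [0, 0, 0, 0, 0, -8, 0], [0, 0, 0, 0, 0, -8, 0]])

```text
time: 5.7
position: [0.4571, -0.3648, 0.0809]
tool_rot: [0.454, 0.891, -0.0, 0.001]
wrist_force: [-0.9, 2.0, 5.9]
width: 0.013
```

Call:
servo_tool(deltas=[[0, 0, 0, 0, 0, -8, 0], [0, 0, 0, 0, 0, -8, 0], [0, 0, 0, 0, 0, -8, 0], [0, 0, 0, 0, 0, -8, 0], [0, 0, 0, 0, 0, -4, 0]])

```text
time: 6.2
position: [0.4571, -0.3647, 0.0809]
tool_rot: [0.157, 0.988, -0.0, 0.001]
wrist_force: [-0.8, 1.6, 5.6]
width: 0.0128
```

Run:
```python
from h import *
show()
```

```text
t 6.2 p [ 0.4571 -0.3647  0.0809] psi 161.95 down [ 0.002 -0.001 -1.   ] F [-0.8  1.6  5.6] M [ 0.39  0.26 -0.01] w 0.0128 q [-0.73  0.07  1.52  0.    1.55 -1.99]
```

Call:
servo_tool(deltas=[[0, 0, 0, 0, 0, -3, 0], [0, 0, 0, 0, 0, -3, 0], [0, 0, 0, 0, 0, -3, 0], [0, 0, 0, 0, 0, -2, 0], [0, 0, 0, 0, 0, 0, 0]])

```text
time: 6.7
position: [0.4571, -0.3647, 0.0809]
tool_rot: [0.063, 0.998, -0.0, 0.001]
wrist_force: [-1.4, 3.1, 6.6]
width: 0.0129
```

Run:
```python
from h import *
show()
```

```text
t 6.7 p [ 0.4571 -0.3647  0.0809] psi 172.74 down [ 0.002 -0.001 -1.   ] F [-1.4  3.1  6.6] M [0.47 0.29 0.03] w 0.0129 q [-0.73  0.07  1.52  0.    1.55 -2.18]
```

Call:
servo_tool(deltas=[[0, 0, 0, 0, 0, -3, 0], [0, 0, 0, 0, 0, -2, 0], [0, 0, 0, 0, 0, -2, 0], [0, 0, 0, 0, 0, 0, 0], [0, 0, 0, 0, 0, 0, 0]])

```text
time: 7.2
position: [0.4576, -0.3648, 0.081]
tool_rot: [0.004, 1.0, -0.0, 0.002]
wrist_force: [1.5, 3.6, 4.8]
width: 0.013
```

Run:
```python
from h import *
show()
```

```text
t 7.2 p [ 0.4576 -0.3648  0.081 ] psi 179.55 down [ 0.003 -0.001 -1.   ] F [1.5 3.6 4.8] M [ 0.49 -0.14 -1.36] w 0.013 q [-0.73  0.07  1.52  0.    1.55 -2.29]
```

The speed knob has hit its off stop: yaw moment 1.36 N m at heading about 179°. Releasing it and moving to the wing.

Call:
servo_tool(deltas=[[0, 0, 0, 0, 0, 0, 0.5], [0, 0, 0, 0, 0, 0, 0.5], [0, 0, 0, 0, 0, 0, 0.5], [0, 0, -0.03, 0, 0, 0, 0.5], [0, 0, -0.045, 0, 0, 0, 0.5]])

```text
time: 7.7
position: [0.4551, -0.3633, 0.1508]
tool_rot: [0.003, 1.0, 0.003, -0.003]
wrist_force: [1.0, -0.3, -0.1]
width: 0.0425
```

Run:
```python
from h import *
show()
plan([.4683,-.2246,.15],175.2,n=4)
```

```text
t 7.7 p [ 0.4551 -0.3633  0.1508] psi 179.68 down [-0.006  0.005 -1.   ] F [ 1.  -0.3 -0.1] M [0.   0.01 0.03] w 0.0425 q [-0.73  0.05  1.42 -0.    1.68 -2.3 ]
from [ 0.4551 -0.3633  0.1508] 179.68 to [ 0.4683 -0.2246  0.15  ] 175.2 rows 4
[-0.0031, 0.0347, 0.0002, 0, 0, np.float64(1.12)]
[-0.0024, 0.0347, 0.0002, 0, 0, np.float64(1.12)]
[-0.0018, 0.0348, 0.0002, 0, 0, np.float64(1.12)]
[-0.0011, 0.0348, 0.0002, 0, 0, np.float64(1.12)]
```

Call:
servo_tool(deltas=[[-0.003, 0.035, 0, 0, 0, 1.1, 0.4], [-0.0025, 0.035, 0, 0, 0, 1.1, 0.4], [-0.002, 0.035, 0, 0, 0, 1.1, 0.4], [-0.001, 0.035, 0, 0, 0, 1.1, 0.4], [0, 0, 0, 0, 0, 0, 0.4]])

```text
time: 8.2
position: [0.4704, -0.2216, 0.1544]
tool_rot: [0.039, 0.999, 0.001, 0.0]
wrist_force: [-0.0, -0.9, 0.5]
width: 0.0341
```

Run:
```python
from h import *
im,c=snap('wrist','wing.png')
show()
plan([.4683,-.2246,.089],175.2,n=4)
cv2.imwrite('pics/wing2.png',im[100:330,60:460])
```

```text
t 8.25 p [ 0.4702 -0.2234  0.1544] psi 175.46 down [ 0. -0. -1.] F [-0.4 -0.2 -0.4] M [-0.06  0.04 -0.05] w 0.0342 q [-0.51 -0.13  1.58 -0.    1.69 -2.  ]
from [ 0.4702 -0.2234  0.1544] 175.46 to [ 0.4683 -0.2246  0.089 ] 175.2 rows 4
4 x [0.0005, -0.0003, 0.0163, 0, 0, np.float64(0.06)]
```

View pics/wing2.png

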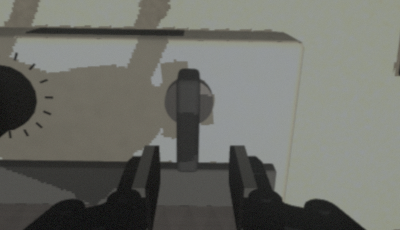

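The wing sits between the fingers. Descending and gripping it.

Call:
servo_tool(deltas=[[0.0005, -0.0005, 0.02, 0, 0, 0, 0.4], [0.0005, -0.0005, 0.02, 0, 0, 0, 0.4], [0.0005, 0, 0.016, 0, 0, 0, 0.4], [0, 0, 0.009, 0, 0, 0, 0.4], [0, 0, 0, 0, 0, 0, 0.4]])

```text
time: 8.75
position: [0.4675, -0.2258, 0.0874]
tool_rot: [0.042, 0.999, 0.001, -0.001]
wrist_force: [-0.2, 0.0, -0.1]
width: 0.0342
```

Call:
servo_tool(deltas=[[0, 0, 0, 0, 0, 0, 0.1], [0, 0, 0, 0, 0, 0, 0.1], [0, 0, 0, 0, 0, 0, 0], [0, 0, 0, 0, 0, 0, 0], [0, 0, 0, 0, 0, 0, 0]])

```text
time: 9.25
position: [0.4688, -0.2253, 0.0903]
tool_rot: [0.041, 0.999, 0.0, 0.001]
wrist_force: [-0.7, 5.3, 2.9]
width: 0.0128
```

Call:
servo_tool(deltas=[[0, 0, 0, 0, 0, 2, 0], [0, 0, 0, 0, 0, 2, 0], [0, 0, 0, 0, 0, 2, 0], [0, 0, 0, 0, 0, 2, 0], [0, 0, 0, 0, 0, 0, 0]])

```text
time: 9.75
position: [0.4692, -0.2252, 0.0903]
tool_rot: [0.11, 0.994, 0.0, 0.001]
wrist_force: [-0.6, 6.2, 3.4]
width: 0.0132
```

Run:
```python
from h import *
show()
```

```text
t 9.75 p [ 0.4692 -0.2252  0.0903] psi 167.39 down [ 0.002  0.    -1.   ] F [-0.6  6.2  3.4] M [ 1.01 -0.19  1.09] w 0.0132 q [-0.51 -0.11  1.68  0.    1.57 -1.86]
```

Clockwise, 8° gives a yaw moment of 1.09 N m, well above the 0.12 N m friction, so it seems blocked that way. Trying anticlockwise.

Call:
servo_tool(deltas=[[0, 0, 0, 0, 0, -4, 0], [0, 0, 0, 0, 0, -4, 0], [0, 0, 0, 0, 0, -4, 0], [0, 0, 0, 0, 0, -4, 0], [0, 0, 0, 0, 0, -2, 0]])

```text
time: 10.25
position: [0.4691, -0.2256, 0.0903]
tool_rot: [-0.047, 0.999, -0.0, 0.001]
wrist_force: [0.7, 5.1, 4.3]
width: 0.0128
```

Run:
```python
from h import *
show()
```

```text
t 10.25 p [ 0.4691 -0.2256  0.0903] psi -174.56 down [ 0.002 -0.    -1.   ] F [0.7 5.1 4.3] M [ 0.85 -0.3  -0.1 ] w 0.0128 q [-0.51 -0.11  1.68  0.    1.57 -2.18]
```

It turns anticlockwise at about friction torque. To stay in joint 6's range, I'll regrip half a turn round.

Call:
servo_tool(deltas=[[0, 0, 0, 0, 0, 0, 0.5], [0, 0, 0, 0, 0, 0, 0.5], [0, 0, -0.02, 0, 0, 0, 0.5], [0, 0, -0.03, 0, 0, 0, 0.4], [0, 0, 0, 0, 0, 7.5, 0.4]])

```text
time: 10.75
position: [0.4698, -0.2274, 0.144]
tool_rot: [0.021, 1.0, -0.002, 0.003]
wrist_force: [0.6, -0.0, 1.2]
width: 0.0338
```

Call:
servo_tool(deltas=[[0, 0, 0, 0, 0, 7.5, 0.4], [0, 0, 0, 0, 0, 7.5, 0.4], [0, 0, 0, 0, 0, 7.5, 0.4], [0, 0, 0, 0, 0, 7.5, 0.4], [0, 0, 0, 0, 0, 7.5, 0.4]])

```text
time: 11.25
position: [0.4682, -0.2264, 0.1391]
tool_rot: [0.343, 0.939, -0.001, -0.0]
wrist_force: [0.2, 0.7, 0.6]
width: 0.0341
```

Call:
servo_tool(deltas=[[0, 0, 0, 0, 0, 7.5, 0.4], [0, 0, 0, 0, 0, 7.5, 0.4], [0, 0, 0, 0, 0, 7.5, 0.4], [0, 0, 0, 0, 0, 7.5, 0.4], [0, 0, 0, 0, 0, 7.5, 0.4]])

```text
time: 11.75
position: [0.4681, -0.2264, 0.1391]
tool_rot: [0.627, 0.779, -0.001, 0.0]
wrist_force: [-0.3, 0.5, 0.1]
width: 0.0341
```

Call:
servo_tool(deltas=[[0, 0, 0, 0, 0, 7.5, 0.4], [0, 0, 0, 0, 0, 7.5, 0.4], [0, 0, 0, 0, 0, 7.5, 0.4], [0, 0, 0, 0, 0, 7.5, 0.4], [0, 0, 0, 0, 0, 7.5, 0.4]])

```text
time: 12.25
position: [0.4682, -0.2264, 0.1391]
tool_rot: [0.844, 0.536, -0.0, 0.0]
wrist_force: [0.0, -0.6, -0.8]
width: 0.034
```

Call:
servo_tool(deltas=[[0, 0, 0, 0, 0, 7.5, 0.4], [0, 0, 0, 0, 0, 7.5, 0.4], [0, 0, 0, 0, 0, 7.5, 0.4], [0, 0, 0, 0, 0, 7.5, 0.4], [0, 0, 0, 0, 0, 7.5, 0.4]])

```text
time: 12.75
position: [0.4682, -0.2265, 0.1391]
tool_rot: [0.972, 0.237, -0.0, 0.0]
wrist_force: [0.6, 0.2, 0.2]
width: 0.034
```

Call:
servo_tool(deltas=[[0, 0, 0, 0, 0, 7.5, 0.4], [0, 0, 0, 0, 0, 7.5, 0.4], [0, 0, 0, 0, 0, 7.5, 0.4], [0, 0, 0, 0, 0, 0, 0.4], [0, 0, 0, 0, 0, 0, 0.4]])

```text
time: 13.25
position: [0.4683, -0.2261, 0.1391]
tool_rot: [0.999, 0.047, -0.0, 0.0]
wrist_force: [-0.1, -0.8, -0.3]
width: 0.035
```

Run:
```python
from h import *
show()
plan([.4687,-.2253,.0895],5.4,n=4)
```

```text
t 13.25 p [ 0.4683 -0.2261  0.1391] psi 5.43 down [-0.    -0.001 -1.   ] F [-0.1 -0.8 -0.3] M [ 0.01 -0.01  0.06] w 0.035 q [-0.51 -0.12  1.61 -0.    1.66  0.96]
from [ 0.4683 -0.2261  0.1391] 5.43 to [ 0.4687 -0.2253  0.0895] 5.4 rows 4
4 x [0.0001, -0.0002, 0.0124, 0, 0, np.float64(0.01)]
```

Call:
servo_tool(deltas=[[0, -0.001, 0.016, 0, 0, 0, 0.4], [0, 0, 0.016, 0, 0, 0, 0.4], [0, 0, 0.012, 0, 0, 0, 0.4], [0, 0, 0.005, 0, 0, 0, 0.4], [0, 0, 0, 0, 0, 0, 0.4]])

```text
time: 13.75
position: [0.4676, -0.2244, 0.0885]
tool_rot: [0.999, 0.046, -0.001, -0.001]
wrist_force: [0.6, -0.4, -0.1]
width: 0.0342
```

Call:
servo_tool(deltas=[[0, 0, 0, 0, 0, 0, 0.1], [0, 0, 0, 0, 0, 0, 0.1], [0, 0, 0, 0, 0, 0, 0], [0, 0, 0, 0, 0, 0, 0], [0, 0, 0, 0, 0, -6, 0]])

```text
time: 14.25
position: [0.4686, -0.2256, 0.091]
tool_rot: [0.995, 0.099, 0.001, 0.001]
wrist_force: [0.1, -4.2, 0.5]
width: 0.0132
```

Call:
servo_tool(deltas=[[0, 0, 0, 0, 0, -8, 0], [0, 0, 0, 0, 0, -8, 0], [0, 0, 0, 0, 0, -8, 0], [0, 0, 0, 0, 0, -8, 0], [0, 0, 0, 0, 0, -8, 0]])

```text
time: 14.75
position: [0.4692, -0.2265, 0.091]
tool_rot: [0.901, 0.435, 0.0, 0.002]
wrist_force: [4.8, -8.3, -2.8]
width: 0.013
```

Call:
servo_tool(deltas=[[0, 0, 0, 0, 0, -8, 0], [0, 0, 0, 0, 0, -8, 0], [0, 0, 0, 0, 0, -8, 0], [0, 0, 0, 0, 0, -8, 0], [0, 0, 0, 0, 0, -8, 0]])

```text
time: 15.25
position: [0.4702, -0.2269, 0.0911]
tool_rot: [0.698, 0.716, 0.0, 0.004]
wrist_force: [9.2, -9.8, -4.2]
width: 0.0125
```

Call:
servo_tool(deltas=[[0, 0, 0, 0, 0, -8, 0], [0, 0, 0, 0, 0, -8, 0], [0, 0, 0, 0, 0, -3, 0], [0, 0, 0, 0, 0, 0, 0], [0, 0, 0, 0, 0, 0, 0]])

```text
time: 15.75
position: [0.4707, -0.2268, 0.091]
tool_rot: [0.572, 0.82, -0.0, 0.004]
wrist_force: [11.1, -9.8, -5.0]
width: 0.0126
```

Run:
```python
from h import *
show()
```

```text
t 15.75 p [ 0.4707 -0.2268  0.091 ] psi 110.25 down [ 0.007 -0.005 -1.   ] F [11.1 -9.8 -5. ] M [-1.4  -1.52  0.13] w 0.0126 q [-0.51 -0.11  1.68 -0.    1.56 -0.87]
```

Call:
servo_tool(deltas=[[-0.0015, 0.0005, 0, 0, 0, -3, 0], [-0.0005, 0, 0, 0, 0, -3, 0], [0, 0, 0, 0, 0, -3, 0], [0, 0, 0, 0, 0, -3, 0], [0, 0, 0, 0, 0, 0, 0]])

```text
time: 16.25
position: [0.4711, -0.2267, 0.091]
tool_rot: [0.483, 0.876, 0.001, 0.002]
wrist_force: [5.7, -2.2, -1.5]
width: 0.0132
```

Run:
```python
from h import *
show()
```

```text
t 16.25 p [ 0.4711 -0.2267  0.091 ] psi 122.3 down [ 0.004 -0.001 -1.   ] F [ 5.7 -2.2 -1.5] M [-0.12 -0.74 -0.74] w 0.0132 q [-0.51 -0.1   1.67  0.    1.57 -1.08]
```

Call:
servo_tool(deltas=[[0, 0, 0, 0, 0, -2, 0], [0, 0, 0, 0, 0, -2, 0], [0, 0, 0, 0, 0, 0, 0], [0, 0, 0, 0, 0, 0, 0], [0, 0, 0, 0, 0, 0, 0]])

```text
time: 16.75
position: [0.4711, -0.2267, 0.0912]
tool_rot: [0.454, 0.891, 0.001, 0.002]
wrist_force: [6.7, -0.1, -1.7]
width: 0.0131
```

Run:
```python
from h import *
show()
```

```text
t 16.75 p [ 0.4711 -0.2267  0.0912] psi 126.05 down [ 0.005 -0.    -1.   ] F [ 6.7 -0.1 -1.7] M [-0.05 -0.88 -2.19] w 0.0131 q [-0.51 -0.1   1.67  0.    1.57 -1.14]
```

The end stop is felt at about +2.2 rad (moment −2.2 N m). Releasing and moving to view the cases.

Call:
servo_tool(deltas=[[0, 0, 0, 0, 0, 0, 0.4], [0, 0, 0, 0, 0, 0, 0.4], [0, 0, 0, 0, 0, 0, 0.4], [0, 0, -0.045, 0, 0, 0, 0.4], [0, 0, -0.045, 0, 0, 0, 0.4]])

```text
time: 17.25
position: [0.4683, -0.2258, 0.1795]
tool_rot: [0.452, 0.892, 0.0, -0.002]
wrist_force: [0.5, -0.3, 0.4]
width: 0.0341
```

Run:
```python
from h import *
show()
plan([.51,-.30,.28],175.1)
```

```text
t 17.25 p [ 0.4683 -0.2258  0.1795] psi 126.29 down [-0.004  0.002 -1.   ] F [ 0.5 -0.3  0.4] M [ 0.   -0.03  0.02] w 0.0341 q [-0.51 -0.12  1.54 -0.    1.74 -1.15]
from [ 0.4683 -0.2258  0.1795] 126.29 to [ 0.51 -0.3   0.28] 175.1 rows 6
[-0.0141, -0.0017, -0.0168, 0, 0, np.float64(-8.13)]
[-0.0137, -0.0037, -0.0168, 0, 0, np.float64(-8.13)]
[-0.013, -0.0056, -0.0168, 0, 0, np.float64(-8.13)]
[-0.0121, -0.0074, -0.0168, 0, 0, np.float64(-8.13)]
[-0.0109, -0.009, -0.0168, 0, 0, np.float64(-8.13)]
[-0.0096, -0.0105, -0.0168, 0, 0, np.float64(-8.13)]
```

Call:
servo_tool(deltas=[[-0.014, -0.002, -0.016, 0, 0, -8.1, 0.4], [-0.014, -0.004, -0.016, 0, 0, -8.1, 0.4], [-0.013, -0.0055, -0.016, 0, 0, -8.1, 0.4], [-0.012, -0.0075, -0.016, 0, 0, -8.1, 0.4], [-0.011, -0.009, -0.016, 0, 0, -8.1, 0.4]])

```text
time: 17.75
position: [0.5039, -0.2892, 0.261]
tool_rot: [0.112, 0.994, 0.0, -0.0]
wrist_force: [0.3, -0.0, -1.1]
width: 0.0341
```

Call:
servo_tool(deltas=[[-0.0095, -0.0105, -0.016, 0, 0, -8.1, 0.4], [0, 0, 0, 0, 0, 0, 0.4], [0, 0, 0, 0, 0, 0, 0.4], [0, 0, 0, 0, 0, 0, 0.4], [0, 0, 0, 0, 0, 0, 0.4]])

```text
time: 18.25
position: [0.5102, -0.3005, 0.2753]
tool_rot: [0.045, 0.999, 0.0, -0.001]
wrist_force: [-0.4, -0.0, -0.4]
width: 0.034
```

Run:
```python
from h import *
import pickle
show()
im,c=snap('wrist','cases.png'); pickle.dump(c,open('cases.pkl','wb'))
cv2.imwrite('pics/cases2.png',cv2.resize(im,(800,600),interpolation=cv2.INTER_CUBIC))
```

```text
t 18.25 p [ 0.5102 -0.3005  0.2753] psi 174.81 down [-0.001  0.001 -1.   ] F [-0.4 -0.  -0.4] M [-0.03  0.05  0.02] w 0.034 q [-0.59  0.09  1.16  0.    1.9  -2.07]
```

View pics/cases2.png

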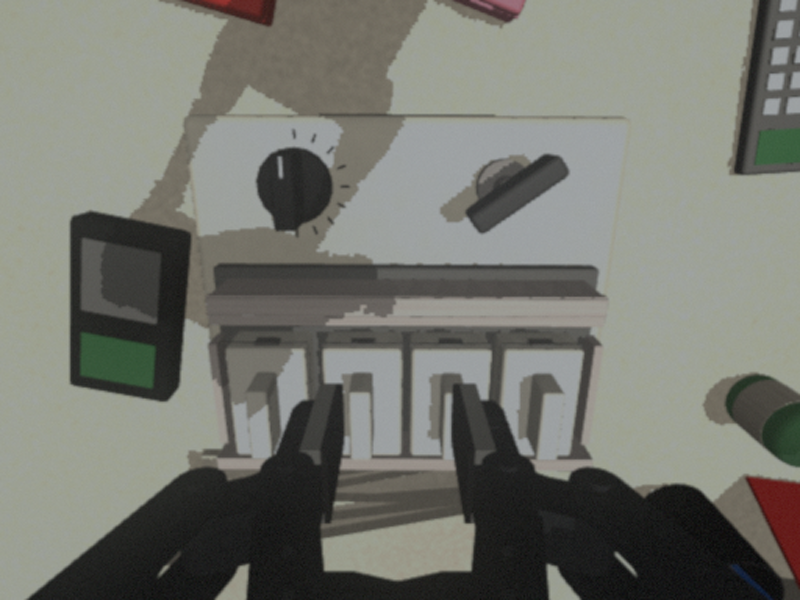

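The jaw is back, the speed marker points up (off) and the wing is turned about 126°. Lid near-edge midpoints are A (266,348), B (362,348), C (452,348) and D (543,348), with far edges at v≈455. Rib tops are A (261,390–458), B (360), C (455) and D (550).

Run:
```python
from h import *
import pickle
c=pickle.load(open('cases.pkl','rb'));k=.64
for n,x in zip('ABCD',(266,362,452,543)): 
    p=pix(c,x*k,348*k,.109); print(n,'near',p.round(4),'-> centre',(p+.042*np.array([np.cos(-.0855),np.sin(-.0855),0])).round(4))
for n,x in zip('ABCD',(261,360,455,550)):
    print(n,'rib',pix(c,x*k,390*k,.137).round(4),pix(c,x*k,458*k,.137).round(4), 'mid',pix(c,x*k,424*k,.137).round(4))
im=cv2.imread('pics/cases.png')[215:300,130:390]
cv2.imwrite('pics/cases3.png',cv2.resize(np.clip(im*1.2,0,255).astype(np.uint8),None,fx=3,fy=3,interpolation=cv2.INTER_CUBIC))
```

```text
A near [ 0.5555 -0.3916  0.109 ] -> centre [ 0.5973 -0.3952  0.109 ]
B near [ 0.5613 -0.3284  0.109 ] -> centre [ 0.6031 -0.332   0.109 ]
C near [ 0.5667 -0.2692  0.109 ] -> centre [ 0.6085 -0.2728  0.109 ]
D near [ 0.5722 -0.2093  0.109 ] -> centre [ 0.614  -0.2129  0.109 ]
A rib [ 0.5715 -0.3907  0.137 ] [ 0.6207 -0.3996  0.137 ] mid [ 0.5955 -0.395   0.137 ]
B rib [ 0.5771 -0.3297  0.137 ] [ 0.6265 -0.3354  0.137 ] mid [ 0.6012 -0.3324  0.137 ]
C rib [ 0.5824 -0.2711  0.137 ] [ 0.6322 -0.2738  0.137 ] mid [ 0.6067 -0.2724  0.137 ]
D rib [ 0.5878 -0.2125  0.137 ] [ 0.6378 -0.2122  0.137 ] mid [ 0.6122 -0.2123  0.137 ]
```

View pics/cases3.png

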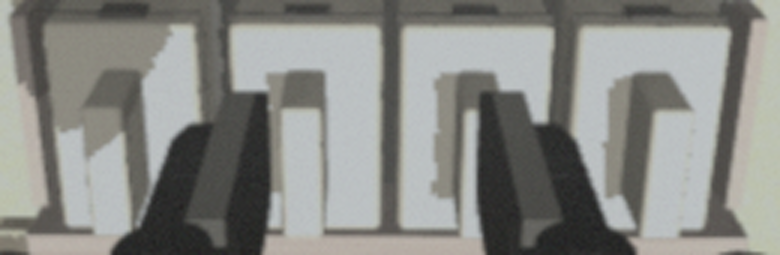

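Run:
```python
from h import *
show()
plan([.6132,-.2126,.165],175.1)
plan([.5433,.3213,.20],204.3,n=15,p0=[.6132,-.2126,.20],psi0=175.1)
```

```text
t 18.3 p [ 0.5103 -0.3006  0.2755] psi 174.83 down [-0.001  0.001 -1.   ] F [0.  0.6 0.3] M [ 0.02 -0.01 -0.01] w 0.0339 q [-0.59  0.09  1.16  0.    1.9  -2.07]
from [ 0.5103 -0.3006  0.2755] 174.83 to [ 0.6132 -0.2126  0.165 ] 175.1 rows 4
4 x [-0.0236, 0.0242, 0.0276, 0, 0, np.float64(-0.07)]
from [ 0.6132 -0.2126  0.2   ] 175.1 to [0.5433 0.3213 0.2   ] 204.3 rows 15
[0.0077, 0.0351, -0.0, 0, 0, -1.95]
[0.0065, 0.0353, -0.0, 0, 0, -1.95]
[0.0053, 0.0355, -0.0, 0, 0, -1.95]
[0.0041, 0.0357, -0.0, 0, 0, -1.95]
[0.0029, 0.0358, -0.0, 0, 0, -1.95]
[0.0016, 0.0359, -0.0, 0, 0, -1.95]
[0.0004, 0.0359, -0.0, 0, 0, -1.95]
[-0.0008, 0.0359, -0.0, 0, 0, -1.95]
[-0.002, 0.0358, -0.0, 0, 0, -1.95]
[-0.0032, 0.0358, -0.0, 0, 0, -1.95]
[-0.0044, 0.0356, -0.0, 0, 0, -1.95]
[-0.0056, 0.0354, -0.0, 0, 0, -1.95]
[-0.0069, 0.0352, -0.0, 0, 0, -1.95]
[-0.008, 0.035, -0.0, 0, 0, -1.95]
[-0.0092, 0.0347, -0.0, 0, 0, -1.95]
```

Call:
servo_tool(deltas=[[-0.0236, 0.0242, 0.0276, 0, 0, 0, 0.4], [-0.0236, 0.0242, 0.0276, 0, 0, 0, 0.4], [-0.0236, 0.0242, 0.0276, 0, 0, 0, 0.4], [-0.0236, 0.0242, 0.0276, 0, 0, -0.2, 0.4], [0, 0, 0, 0, 0, 0, 0.4]])

```text
time: 18.8
position: [0.6133, -0.2089, 0.1589]
tool_rot: [0.041, 0.999, 0.002, -0.004]
wrist_force: [-1.0, 0.2, -1.2]
width: 0.0344
```

Call:
servo_tool(deltas=[[0, 0, 0, 0, 0, 0, 0.4], [0, 0, 0, 0, 0, 0, 0.4], [0, 0, 0.018, 0, 0, 0, 0.4], [0, 0, 0, 0, 0, 0, 0.4], [0, 0, 0, 0, 0, 0, 0.4]])

```text
time: 19.3
position: [0.6129, -0.2141, 0.149]
tool_rot: [0.044, 0.999, -0.0, 0.0]
wrist_force: [0.1, -0.6, 0.5]
width: 0.0341
```

Run:
```python
from h import *
show()
plan([.6132,-.2126,.112],175.1,n=1)
```

```text
t 19.3 p [ 0.6129 -0.2141  0.149 ] psi 174.99 down [ 0.001 -0.    -1.   ] F [ 0.1 -0.6  0.5] M [ 0.02  0.02 -0.03] w 0.0341 q [-0.39  0.22  1.23 -0.    1.69 -1.87]
from [ 0.6129 -0.2141  0.149 ] 174.99 to [ 0.6132 -0.2126  0.112 ] 175.1 rows 1
1 x [-0.0002, 0.0015, 0.037, 0, 0, np.float64(-0.11)]
```

Call:
servo_tool(deltas=[[0, 0.0015, 0.015, 0, 0, 0, 0.4], [0, 0, 0.014, 0, 0, 0, 0.4], [0, 0, 0.008, 0, 0, 0, 0.4], [0, 0, 0, 0, 0, 0, 0.4], [0, 0, 0, 0, 0, 0, 0.2]])

```text
time: 19.8
position: [0.6132, -0.2116, 0.1101]
tool_rot: [0.043, 0.999, 0.0, -0.0]
wrist_force: [-0.6, -0.1, 1.3]
width: 0.0211
```

Call:
servo_tool(deltas=[[0, 0, 0, 0, 0, 0, 0], [0, 0, 0, 0, 0, 0, 0], [0, 0, 0, 0, 0, 0, 0], [0, 0, 0, 0, 0, 0, 0], [0, 0, 0, 0, 0, 0, 0]])

```text
time: 20.3
position: [0.6133, -0.2117, 0.1107]
tool_rot: [0.043, 0.999, 0.0, -0.0]
wrist_force: [0.2, 0.0, -1.6]
width: 0.0128
```

Call:
servo_tool(deltas=[[0, 0, -0.015, 0, 0, 0, 0], [0, 0, -0.025, 0, 0, 0, 0], [0, 0, -0.035, 0, 0, 0, 0], [0, 0, -0.015, 0, 0, 0, 0], [0, 0, 0, 0, 0, 0, 0]])

```text
time: 20.8
position: [0.6147, -0.2123, 0.2056]
tool_rot: [0.043, 0.999, -0.001, 0.003]
wrist_force: [-0.0, 0.3, -0.9]
width: 0.0128
```

Run:
```python
from h import *
show()
```

```text
t 20.8 p [ 0.6147 -0.2123  0.2056] psi 175.07 down [ 0.007 -0.003 -1.   ] F [-0.   0.3 -0.9] M [-0.01  0.03 -0.03] w 0.0128 q [-0.38  0.22  1.14  0.    1.78 -1.87]
```

Call:
servo_tool(deltas=[[0.0077, 0.035, 0, 0, 0, -1.95, 0], [0.0065, 0.0353, 0, 0, 0, -1.95, 0], [0.0053, 0.0355, 0, 0, 0, -1.95, 0], [0.0041, 0.0357, 0, 0, 0, -1.95, 0], [0.0029, 0.0358, 0, 0, 0, -1.95, 0]])

```text
time: 21.3
position: [0.5891, -0.0324, 0.1987]
tool_rot: [-0.043, 0.999, 0.0, -0.001]
wrist_force: [0.5, 0.5, -1.3]
width: 0.0131
```

Call:
servo_tool(deltas=[[0.0016, 0.036, 0, 0, 0, -1.95, 0], [0.0004, 0.036, 0, 0, 0, -1.95, 0], [-0.0008, 0.036, 0, 0, 0, -1.95, 0], [-0.002, 0.036, 0, 0, 0, -1.95, 0], [-0.0032, 0.036, 0, 0, 0, -1.95, 0]])

```text
time: 21.8
position: [0.5657, 0.1462, 0.1988]
tool_rot: [-0.127, 0.992, -0.0, -0.001]
wrist_force: [0.1, -0.2, -1.3]
width: 0.0126
```

Call:
servo_tool(deltas=[[-0.0044, 0.0356, 0.01, 0, 0, -1.95, 0], [-0.0056, 0.0354, 0.01, 0, 0, -1.95, 0], [-0.007, 0.035, 0.01, 0, 0, -1.95, 0], [-0.008, 0.035, 0.01, 0, 0, -1.95, 0], [-0.009, 0.035, 0.01, 0, 0, -1.95, 0]])

```text
time: 22.3
position: [0.5421, 0.3239, 0.1482]
tool_rot: [-0.211, 0.977, -0.0, -0.001]
wrist_force: [0.8, 0.5, -1.3]
width: 0.0127
```

Call:
servo_tool(deltas=[[0, 0, 0.02, 0, 0, 0, 0], [0, 0, 0.02, 0, 0, 0, 0], [0, 0, 0, 0, 0, 0, 0], [0, 0, 0, 0, 0, 0, 0], [0, 0, 0, 0, 0, 0, 0]])

```text
time: 22.8
position: [0.5436, 0.3227, 0.1119]
tool_rot: [-0.21, 0.978, 0.0, 0.001]
wrist_force: [-0.1, 0.4, -1.6]
width: 0.0131
```

Run:
```python
from h import *
show()
plan([.5433,.3213,.051],204.3,n=1)
```

```text
t 22.8 p [0.5436 0.3227 0.1119] psi -155.71 down [ 0.001  0.001 -1.   ] F [-0.1  0.4 -1.6] M [ 0.01 -0.01  0.06] w 0.0131 q [ 0.48  0.18  1.34  0.    1.62 -1.51]
from [0.5436 0.3227 0.1119] -155.71 to [0.5433 0.3213 0.051 ] 204.3 rows 1
1 x [0.0008, -0.0012, 0.0609, 0, 0, np.float64(-0.01)]
```

Call:
servo_tool(deltas=[[0.0008, -0.0012, 0.018, 0, 0, 0, 0], [0, 0, 0.018, 0, 0, 0, 0], [0, 0, 0.014, 0, 0, 0, 0], [0, 0, 0.006, 0, 0, 0, 0], [0, 0, 0.004, 0, 0, 0, 0]])

```text
time: 23.3
position: [0.543, 0.3213, 0.0508]
tool_rot: [-0.211, 0.978, 0.0, 0.0]
wrist_force: [0.5, 0.1, -1.2]
width: 0.0132
```

Call:
servo_tool(deltas=[[0, 0, 0.001, 0, 0, 0, 0], [0, 0, 0, 0, 0, 0, 0], [0, 0, 0, 0, 0, 0, 0.35], [0, 0, 0, 0, 0, 0, 0.35], [0, 0, 0, 0, 0, 0, 0.35]])

```text
time: 23.8
position: [0.5432, 0.3216, 0.0507]
tool_rot: [-0.211, 0.978, 0.0, 0.001]
wrist_force: [-0.4, -0.7, 0.3]
width: 0.0299
```

Call:
servo_tool(deltas=[[0, 0, -0.02, 0, 0, 0, 0.35], [0, 0, -0.04, 0, 0, 0, 0.35], [0, 0, -0.045, 0, 0, 0, 0.35], [0, 0, -0.045, 0, 0, 0, 0.35], [0, 0, 0, 0, 0, 0, 0.35]])

```text
time: 24.3
position: [0.5452, 0.3226, 0.2098]
tool_rot: [-0.211, 0.978, 0.002, 0.007]
wrist_force: [-0.0, 0.0, 0.8]
width: 0.0298
```

Run:
```python
from h import *
import pickle
show()
im,c=snap('wrist','p1.png'); pickle.dump(c,open('p1.pkl','wb'))
cv2.imwrite('pics/p1b.png',cv2.resize(im,(800,600),interpolation=cv2.INTER_CUBIC))
plan([.6075,-.2725,.20],175.1)
```

```text
t 24.3 p [0.5452 0.3226 0.2098] psi -155.68 down [ 0.013  0.007 -1.   ] F [-0.   0.   0.8] M [-0.01  0.01 -0.01] w 0.0298 q [ 0.48  0.17  1.19  0.    1.77 -1.51]
from [0.5445 0.3222 0.2058] -155.68 to [ 0.6075 -0.2725  0.2   ] 175.1 rows 13
[0.0144, -0.0437, 0.0004, 0, 0, np.float64(2.25)]
[0.0127, -0.0442, 0.0004, 0, 0, np.float64(2.25)]
[0.011, -0.0447, 0.0004, 0, 0, np.float64(2.25)]
[0.0092, -0.0451, 0.0004, 0, 0, np.float64(2.25)]
[0.0074, -0.0454, 0.0004, 0, 0, np.float64(2.25)]
[0.0056, -0.0457, 0.0004, 0, 0, np.float64(2.25)]
[0.0038, -0.0458, 0.0004, 0, 0, np.float64(2.25)]
[0.002, -0.046, 0.0004, 0, 0, np.float64(2.25)]
[0.0002, -0.046, 0.0004, 0, 0, np.float64(2.25)]
[-0.0016, -0.046, 0.0004, 0, 0, np.float64(2.25)]
[-0.0034, -0.0459, 0.0004, 0, 0, np.float64(2.25)]
[-0.0052, -0.0457, 0.0004, 0, 0, np.float64(2.25)]
[-0.007, -0.0455, 0.0004, 0, 0, np.float64(2.25)]
```

View pics/p1b.png

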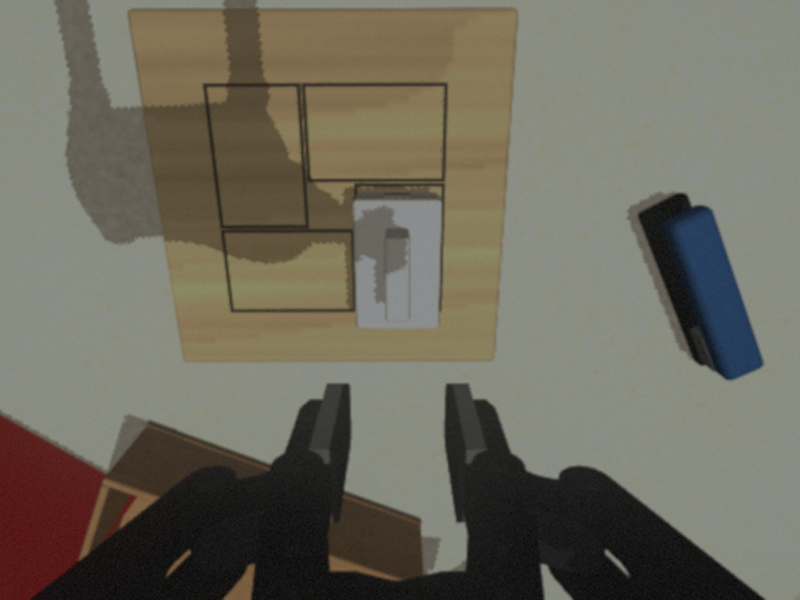

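Case D sits in its outline, with lid corners at (355,198), (441,198), (440,328) and (357,328). The stapler is undisturbed at (700,290). Checking the numbers.

Run:
```python
from h import *
import pickle
c=pickle.load(open('p1.pkl','rb'));k=.64
L=np.array([pix(c,x*k,y*k,.048) for x,y in [(355,198),(441,198),(440,328),(357,328)]])
print('lid',L.mean(0).round(4),'sides',np.linalg.norm(L-np.roll(L,-1,0),axis=1).round(4))
S={'S1':[(354,184),(444,184),(441,310)],'S2':[(223,231),(352,231),(355,310),(231,310)],'S3':[(205,85),(299,85),(306,227),(220,227)],'S4':[(304,85),(446,85),(444,180),(308,180)]}
for n,q in S.items():
    Q=np.array([pix(c,x*k,y*k,.014) for x,y in q]); 
    m=Q.mean(0) if len(q)==4 else (Q[0]+Q[2])/2
    print(n,m.round(4),np.linalg.norm(Q-np.roll(Q,-1,0),axis=1).round(4),np.degrees(np.arctan2(*(Q[1]-Q[0])[1::-1])).round(2))
B=np.array([pix(c,x*k,y*k,.014) for x,y in [(129,10),(517,10),(494,360),(183,360)]]);print('board',B.mean(0).round(4),np.linalg.norm(B-np.roll(B,-1,0),axis=1).round(4))
```

```text
lid [0.5436 0.323  0.048 ] sides [0.0506 0.0828 0.0534 0.0828]
S1 [0.5417 0.323  0.014 ] [0.0583 0.0873 0.1054] 114.29
S2 [0.5866 0.2611 0.014 ] [0.0863 0.0565 0.0876 0.0565] 114.29
S3 [0.525  0.2163 0.014 ] [0.0572 0.0872 0.0574 0.0872] 114.29
S4 [0.48   0.2787 0.014 ] [0.0864 0.0566 0.0879 0.0566] 114.29
board [0.5326 0.2701 0.014 ] [0.2257 0.2257 0.2279 0.2258]
```

Call:
servo_tool(deltas=[[0.0144, -0.0437, 0, 0, 0, 2.25, 0.4], [0.0127, -0.0442, 0, 0, 0, 2.25, 0.4], [0.011, -0.0447, 0, 0, 0, 2.25, 0.4], [0.0092, -0.045, 0, 0, 0, 2.25, 0.4], [0.0074, -0.0454, 0, 0, 0, 2.25, 0.4]])

```text
time: 24.85
position: [0.5665, 0.091, 0.1983]
tool_rot: [-0.113, 0.994, -0.0, -0.001]
wrist_force: [0.3, 0.4, -0.2]
width: 0.0342
```

Call:
servo_tool(deltas=[[0.0056, -0.0457, 0, 0, 0, 2.25, 0.4], [0.0038, -0.0458, 0, 0, 0, 2.25, 0.4], [0.002, -0.046, 0, 0, 0, 2.25, 0.4], [0, -0.046, 0, 0, 0, 2.25, 0.4], [-0.0016, -0.046, 0, 0, 0, 2.25, 0.4]])

```text
time: 25.35
position: [0.5911, -0.1378, 0.1983]
tool_rot: [-0.015, 1.0, 0.0, -0.001]
wrist_force: [0.1, 0.2, -0.3]
width: 0.0341
```

Call:
servo_tool(deltas=[[-0.0034, -0.046, 0, 0, 0, 2.25, 0.4], [-0.0052, -0.0457, 0, 0, 0, 2.25, 0.4], [-0.007, -0.0455, 0, 0, 0, 2.25, 0.4], [0, 0, 0, 0, 0, 0, 0.4], [0, 0, 0, 0, 0, 0, 0.4]])

```text
time: 25.85
position: [0.6056, -0.2743, 0.1975]
tool_rot: [0.044, 0.999, 0.001, -0.001]
wrist_force: [-0.0, 0.6, -0.1]
width: 0.0341
```

Run:
```python
from h import *
show()
im,c=snap('wrist','w2.png')
plan([.6075,-.2725,.112],175.1,n=2)
```

```text
t 25.85 p [ 0.6056 -0.2743  0.1975] psi 174.97 down [-0.003  0.002 -1.   ] F [-0.   0.6 -0.1] M [-0.01  0.06 -0.06] w 0.0341 q [-0.48  0.27  1.09  0.    1.78 -1.96]
from [ 0.6058 -0.2731  0.1983] 175.06 to [ 0.6075 -0.2725  0.112 ] 175.1 rows 2
2 x [-0.0008, 0.0004, 0.0431, 0, 0, np.float64(-0.02)]
```

View pics/w2.png

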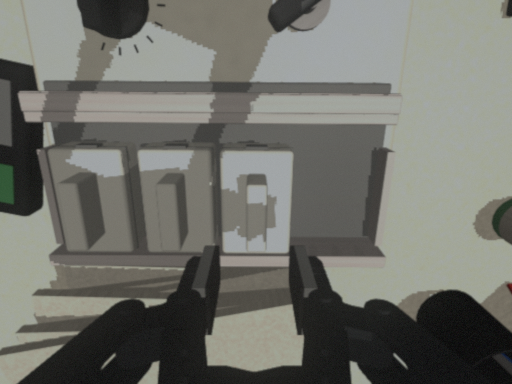

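Cases A, B and C are still in the row. The speed knob and wing look unchanged.

Call:
servo_tool(deltas=[[-0.001, 0.0005, 0.03, 0, 0, 0, 0.4], [-0.0005, 0.0005, 0.03, 0, 0, 0, 0.4], [0, 0, 0.018, 0, 0, 0, 0.4], [0, 0, 0.008, 0, 0, 0, 0.4], [0, 0, 0, 0, 0, 0, 0.3]])

```text
time: 26.4
position: [0.6074, -0.2709, 0.1126]
tool_rot: [0.042, 0.999, 0.001, -0.001]
wrist_force: [0.3, 0.3, -0.7]
width: 0.0258
```

Call:
servo_tool(deltas=[[0, 0, 0, 0, 0, 0, 0.1], [0, 0, 0, 0, 0, 0, 0], [0, 0, 0, 0, 0, 0, 0], [0, 0, 0, 0, 0, 0, 0], [0, 0, 0, 0, 0, 0, 0]])

```text
time: 26.9
position: [0.6083, -0.2728, 0.1151]
tool_rot: [0.043, 0.999, -0.0, 0.001]
wrist_force: [-0.2, 0.4, 3.2]
width: 0.0128
```

Call:
servo_tool(deltas=[[0, 0, -0.015, 0, 0, 0, 0], [0, 0, -0.025, 0, 0, 0, 0], [0, 0, -0.035, 0, 0, 0, 0], [0, 0, -0.015, 0, 0, 0, 0], [0, 0, 0, 0, 0, 0, 0]])

```text
time: 27.4
position: [0.6089, -0.2732, 0.2081]
tool_rot: [0.043, 0.999, -0.001, 0.003]
wrist_force: [-0.3, -0.0, -1.9]
width: 0.0128
```

Run:
```python
from h import *
show()
plan([.587,.2595,.15],114.3,n=15)
```

```text
t 27.4 p [ 0.6089 -0.2732  0.2081] psi 175.07 down [ 0.006 -0.003 -1.   ] F [-0.3 -0.  -1.9] M [-0.03 -0.02 -0.04] w 0.0128 q [-0.47  0.27  1.08 -0.    1.79 -1.96]
from [ 0.6089 -0.2732  0.2081] 175.07 to [0.587  0.2595 0.15  ] 114.3 rows 15
[0.0045, 0.0353, 0.0039, 0, 0, np.float64(4.05)]
[0.007, 0.0348, 0.0039, 0, 0, np.float64(4.05)]
[0.0094, 0.0343, 0.0039, 0, 0, np.float64(4.05)]
[0.0118, 0.0335, 0.0039, 0, 0, np.float64(4.05)]
[0.0142, 0.0326, 0.0039, 0, 0, np.float64(4.05)]
[0.0164, 0.0315, 0.0039, 0, 0, np.float64(4.05)]
[0.0186, 0.0303, 0.0039, 0, 0, np.float64(4.05)]
[0.0207, 0.0289, 0.0039, 0, 0, np.float64(4.05)]
[0.0227, 0.0273, 0.0039, 0, 0, np.float64(4.05)]
[0.0246, 0.0257, 0.0039, 0, 0, np.float64(4.05)]
[0.0263, 0.0239, 0.0039, 0, 0, np.float64(4.05)]
[0.0279, 0.022, 0.0039, 0, 0, np.float64(4.05)]
[0.0294, 0.0199, 0.0039, 0, 0, np.float64(4.05)]
[0.0308, 0.0178, 0.0039, 0, 0, np.float64(4.05)]
[0.0319, 0.0156, 0.0039, 0, 0, np.float64(4.05)]
```

Call:
servo_tool(deltas=[[0.0045, 0.0353, 0, 0, 0, 4.05, 0], [0.007, 0.0348, 0, 0, 0, 4.05, 0], [0.0094, 0.0343, 0, 0, 0, 4.05, 0], [0.0118, 0.0335, 0, 0, 0, 4.05, 0], [0.0142, 0.0326, 0, 0, 0, 4.05, 0]])

```text
time: 27.9
position: [0.5997, -0.0936, 0.2014]
tool_rot: [0.219, 0.976, -0.0, -0.002]
wrist_force: [-0.5, 0.6, -1.3]
width: 0.0128
```

Call:
servo_tool(deltas=[[0.0164, 0.0315, 0, 0, 0, 4.05, 0], [0.0186, 0.0303, 0, 0, 0, 4.05, 0], [0.0207, 0.0289, 0, 0, 0, 4.05, 0], [0.0227, 0.0273, 0, 0, 0, 4.05, 0], [0.0246, 0.0257, 0, 0, 0, 4.05, 0]])

```text
time: 28.4
position: [0.5924, 0.0839, 0.2015]
tool_rot: [0.388, 0.922, -0.001, -0.001]
wrist_force: [1.0, -1.1, -1.9]
width: 0.0128
```

Call:
servo_tool(deltas=[[0.0263, 0.0239, 0.01, 0, 0, 4.05, 0], [0.0279, 0.022, 0.01, 0, 0, 4.05, 0], [0.0294, 0.02, 0.01, 0, 0, 4.05, 0], [0.0308, 0.0178, 0.01, 0, 0, 4.05, 0], [0.032, 0.0156, 0.01, 0, 0, 4.05, 0]])

```text
time: 28.9
position: [0.585, 0.2613, 0.151]
tool_rot: [0.544, 0.839, -0.001, -0.001]
wrist_force: [0.2, -0.6, -0.9]
width: 0.0127
```

Call:
servo_tool(deltas=[[0, 0, 0.02, 0, 0, 0, 0], [0, 0, 0.015, 0, 0, 0, 0], [0, 0, 0, 0, 0, 0, 0], [0, 0, 0, 0, 0, 0, 0], [0, 0, 0, 0, 0, 0, 0]])

```text
time: 29.4
position: [0.5867, 0.2595, 0.12]
tool_rot: [0.543, 0.84, 0.001, 0.0]
wrist_force: [-0.4, 0.9, -1.0]
width: 0.0129
```

Run:
```python
from h import *
show()
plan([.587,.2595,.0545],114.3,n=1)
```

```text
t 29.4 p [0.5867 0.2595 0.12  ] psi 114.25 down [ 0.001  0.001 -1.   ] F [-0.4  0.9 -1. ] M [ 0.01 -0.    0.  ] w 0.0129 q [ 0.36  0.21  1.3  -0.    1.63 -0.06]
from [0.5867 0.2595 0.12  ] 114.25 to [0.587  0.2595 0.0545] 114.3 rows 1
1 x [-0.0002, 0.0003, 0.0655, 0, 0, np.float64(-0.05)]
```

Call:
servo_tool(deltas=[[0, 0, 0.02, 0, 0, 0, 0], [0, 0, 0.02, 0, 0, 0, 0], [0, 0, 0.014, 0, 0, 0, 0], [0, 0, 0.007, 0, 0, 0, 0], [0, 0, 0.004, 0, 0, 0, 0]])

```text
time: 29.9
position: [0.586, 0.2599, 0.054]
tool_rot: [0.542, 0.84, -0.0, -0.0]
wrist_force: [-10.2, -5.4, 23.2]
width: 0.0129
```

Call:
servo_tool(deltas=[[0, 0, 0.001, 0, 0, 0, 0], [0, 0, 0, 0, 0, 0, 0], [0, 0, 0, 0, 0, 0, 0.35], [0, 0, 0, 0, 0, 0, 0.35], [0, 0, 0, 0, 0, 0, 0.35]])

```text
time: 30.4
position: [0.5863, 0.2603, 0.0533]
tool_rot: [0.542, 0.84, 0.0, 0.0]
wrist_force: [0.1, -0.2, -0.3]
width: 0.0296
```

Call:
servo_tool(deltas=[[0, 0, -0.02, 0, 0, 0, 0.35], [0, 0, -0.04, 0, 0, 0, 0.35], [0, 0, -0.045, 0, 0, 0, 0.35], [0, 0, -0.045, 0, 0, 0, 0.35], [0, 0, 0, 0, 0, 0, 0.35]])

```text
time: 30.9
position: [0.5884, 0.2611, 0.2127]
tool_rot: [0.542, 0.84, 0.006, 0.004]
wrist_force: [0.4, 0.6, 0.6]
width: 0.0299
```

Run:
```python
from h import *
import pickle
show()
im,c=snap('wrist','p2.png'); pickle.dump(c,open('p2.pkl','wb'))
plan([.602,-.332,.20],175.1,n=15)
```

```text
t 30.9 p [0.5884 0.2611 0.2127] psi 114.32 down [ 0.013  0.005 -1.   ] F [0.4 0.6 0.6] M [-0.02  0.02 -0.02] w 0.0299 q [ 0.36  0.19  1.15  0.    1.78 -0.06]
from [0.5877 0.2608 0.2086] 114.32 to [ 0.602 -0.332  0.2  ] 175.1 rows 15
[-0.0364, -0.0154, 0.0006, 0, 0, np.float64(-4.05)]
[-0.0352, -0.0179, 0.0006, 0, 0, np.float64(-4.05)]
[-0.0339, -0.0204, 0.0006, 0, 0, np.float64(-4.05)]
[-0.0323, -0.0227, 0.0006, 0, 0, np.float64(-4.05)]
[-0.0307, -0.025, 0.0006, 0, 0, np.float64(-4.05)]
[-0.0288, -0.0271, 0.0006, 0, 0, np.float64(-4.05)]
[-0.0268, -0.029, 0.0006, 0, 0, np.float64(-4.05)]
[-0.0247, -0.0309, 0.0006, 0, 0, np.float64(-4.05)]
[-0.0225, -0.0325, 0.0006, 0, 0, np.float64(-4.05)]
[-0.0201, -0.034, 0.0006, 0, 0, np.float64(-4.05)]
[-0.0177, -0.0354, 0.0006, 0, 0, np.float64(-4.05)]
[-0.0151, -0.0365, 0.0006, 0, 0, np.float64(-4.05)]
[-0.0125, -0.0375, 0.0006, 0, 0, np.float64(-4.05)]
[-0.0098, -0.0383, 0.0006, 0, 0, np.float64(-4.05)]
[-0.0071, -0.0389, 0.0006, 0, 0, np.float64(-4.05)]
```

View pics/p2.png

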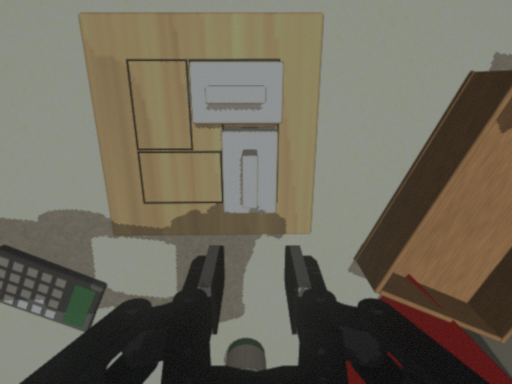

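Both cases sit in their outlines. Measuring the lids against the outlines while I go back for B.

Run:
```python
from h import *
import pickle
c=pickle.load(open('p2.pkl','rb'))
for n,q in {'D':[(190,62),(282,62),(281,124),(192,124)],'C':[(223,131),(278,131),(275,213),(223,213)]}.items():
    L=np.array([pix(c,x,y,.048) for x,y in q]); print(n,L.mean(0).round(4),np.linalg.norm(L-np.roll(L,-1,0),axis=1).round(4))
for n,q in {'S3':[(139,152),(221,152),(222,202),(145,202)],'S4':[(128,60),(187,60),(191,149),(135,149)]}.items():
    L=np.array([pix(c,x,y,.014) for x,y in q]); print(n,L.mean(0).round(4),np.linalg.norm(L-np.roll(L,-1,0),axis=1).round(4))
B=np.array([pix(c,x,y,.014) for x,y in [(80,14),(323,13),(311,235),(115,235)]]);print('board',B.mean(0).round(4),np.linalg.norm(B-np.roll(B,-1,0),axis=1).round(4))
im=cv2.imread('pics/p2.png')[50:220,110:300]
cv2.imwrite('pics/p2c.png',cv2.resize(im,None,fx=3.5,fy=3.5,interpolation=cv2.INTER_CUBIC))
```

```text
D [0.5454 0.3222 0.048 ] [0.0802 0.0534 0.0824 0.0532]
C [0.5867 0.2591 0.048 ] [0.0513 0.0829 0.0529 0.0827]
S3 [0.5253 0.2164 0.014 ] [0.0863 0.0565 0.0854 0.0563]
S4 [0.4798 0.2779 0.014 ] [0.0567 0.0868 0.0587 0.0867]
board [0.535  0.2696 0.014 ] [0.2246 0.2287 0.226  0.2257]
```

View pics/p2c.png

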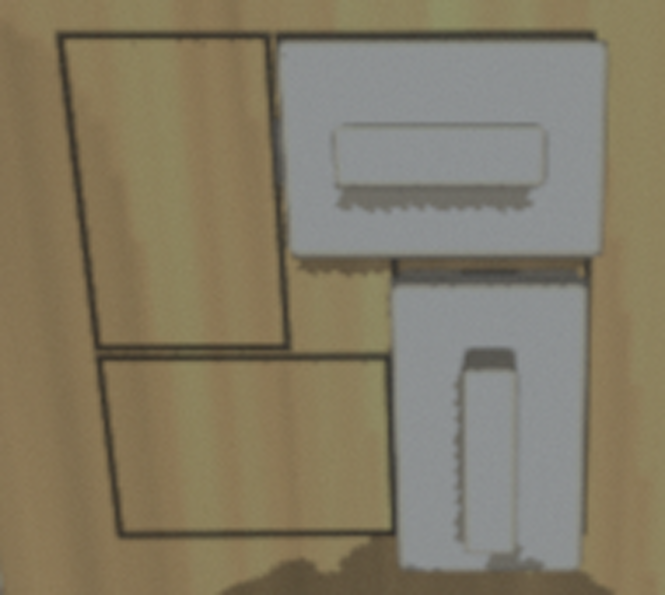

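Call:
servo_tool(deltas=[[-0.0364, -0.0154, 0, 0, 0, -4.05, 0.35], [-0.0352, -0.0179, 0, 0, 0, -4.05, 0.35], [-0.034, -0.0204, 0, 0, 0, -4.05, 0.35], [-0.0323, -0.0227, 0, 0, 0, -4.05, 0.35], [-0.0307, -0.025, 0, 0, 0, -4.05, 0.35]])

```text
time: 31.45
position: [0.5902, 0.061, 0.201]
tool_rot: [0.385, 0.923, -0.001, -0.001]
wrist_force: [0.6, -0.8, 0.4]
width: 0.0298
```

Call:
servo_tool(deltas=[[-0.0288, -0.0271, 0, 0, 0, -4.05, 0.4], [-0.0268, -0.029, 0, 0, 0, -4.05, 0.4], [-0.0247, -0.0309, 0, 0, 0, -4.05, 0.4], [-0.0225, -0.0325, 0, 0, 0, -4.05, 0.4], [-0.02, -0.034, 0, 0, 0, -4.05, 0.4]])

```text
time: 31.95
position: [0.5948, -0.1365, 0.201]
tool_rot: [0.217, 0.976, 0.0, -0.001]
wrist_force: [0.5, 0.1, -0.6]
width: 0.0343
```

Call:
servo_tool(deltas=[[-0.0177, -0.0354, 0, 0, 0, -4.05, 0.4], [-0.0151, -0.0365, 0, 0, 0, -4.05, 0.4], [-0.0125, -0.0375, 0, 0, 0, -4.05, 0.4], [-0.0098, -0.0383, 0, 0, 0, -4.05, 0.4], [-0.007, -0.039, 0, 0, 0, -4.05, 0.4]])

```text
time: 32.45
position: [0.5995, -0.334, 0.2008]
tool_rot: [0.042, 0.999, 0.001, -0.001]
wrist_force: [0.5, -0.2, 1.0]
width: 0.0345
```

Call:
servo_tool(deltas=[[0, 0, 0.01, 0, 0, 0, 0.4], [0, 0, 0.01, 0, 0, 0, 0.4], [0, 0, 0, 0, 0, 0, 0.4], [0, 0, 0, 0, 0, 0, 0.4], [0, 0, 0, 0, 0, 0, 0.4]])

```text
time: 32.95
position: [0.6004, -0.3315, 0.1836]
tool_rot: [0.042, 0.999, -0.0, 0.0]
wrist_force: [-0.0, 0.7, 0.5]
width: 0.0339
```

Run:
```python
from h import *
show()
im,c=snap('wrist','w3.png')
a=cv2.imread('pics/w2.png');b=im
cv2.imwrite('pics/w3b.png',b)
# near-edge of B lid predicted
for P in [(.5613,-.3284,.109),(.5772,-.33,.137),(.6265,-.3345,.137)]: print(proj(c,P).round(1))
plan([.602,-.332,.115],175.1,n=2)
```

```text
t 32.95 p [ 0.6004 -0.3315  0.1836] psi 175.15 down [ 0.001 -0.    -1.   ] F [-0.   0.7  0.5] M [-0.   -0.01 -0.04] w 0.0339 q [-0.55  0.32  1.05  0.    1.77 -2.04]
[253.9 152.6]
[253.4 188.1]
[253.  259.5]
from [ 0.6005 -0.3317  0.1839] 175.14 to [ 0.602 -0.332  0.115] 175.1 rows 2
2 x [-0.0008, -0.0001, 0.0344, 0, 0, np.float64(0.02)]
```

View pics/w3b.png

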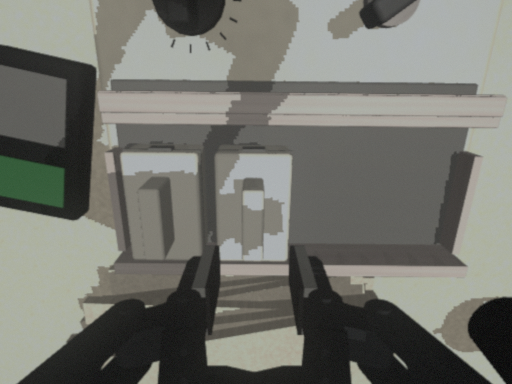

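B is where expected. Picking it.

Call:
servo_tool(deltas=[[-0.001, 0, 0.03, 0, 0, 0, 0.4], [-0.0005, 0, 0.025, 0, 0, 0, 0.4], [0, 0, 0.01, 0, 0, 0, 0.4], [0, 0, 0.004, 0, 0, 0, 0.4], [0, 0, 0, 0, 0, 0, 0.3]])

```text
time: 33.5
position: [0.6017, -0.3327, 0.1145]
tool_rot: [0.043, 0.999, -0.0, 0.0]
wrist_force: [-0.7, -0.2, 0.2]
width: 0.0255
```

Call:
servo_tool(deltas=[[0, 0, 0, 0, 0, 0, 0.1], [0, 0, 0, 0, 0, 0, 0], [0, 0, 0, 0, 0, 0, 0], [0, 0, 0, 0, 0, 0, 0], [0, 0, 0, 0, 0, 0, 0]])

```text
time: 34.0
position: [0.6022, -0.3331, 0.1159]
tool_rot: [0.043, 0.999, -0.001, 0.001]
wrist_force: [0.2, 0.9, 5.6]
width: 0.0125
```

Call:
servo_tool(deltas=[[0, 0, -0.015, 0, 0, 0, 0], [0, 0, -0.025, 0, 0, 0, 0], [0, 0, -0.035, 0, 0, 0, 0], [0, 0, -0.015, 0, 0, 0, 0], [0, 0, 0, 0, 0, 0, 0]])

```text
time: 34.5
position: [0.6024, -0.3335, 0.2079]
tool_rot: [0.043, 0.999, -0.002, 0.003]
wrist_force: [-0.1, -0.2, -1.1]
width: 0.0126
```

Run:
```python
from h import *
show()
plan([.5252,.2152,.20],204.3,n=15)
```

```text
t 34.5 p [ 0.6024 -0.3335  0.2079] psi 175.06 down [ 0.005 -0.003 -1.   ] F [-0.1 -0.2 -1.1] M [ 0.05 -0.02  0.02] w 0.0126 q [-0.55  0.33  1.   -0.    1.8  -2.04]
from [ 0.6024 -0.3335  0.2079] 175.06 to [0.5252 0.2152 0.2   ] 204.3 rows 15
[0.0083, 0.036, 0.0005, 0, 0, np.float64(-1.95)]
[0.007, 0.0363, 0.0005, 0, 0, np.float64(-1.95)]
[0.0058, 0.0365, 0.0005, 0, 0, np.float64(-1.95)]
[0.0046, 0.0367, 0.0005, 0, 0, np.float64(-1.95)]
[0.0033, 0.0368, 0.0005, 0, 0, np.float64(-1.95)]
[0.0021, 0.0369, 0.0005, 0, 0, np.float64(-1.95)]
[0.0008, 0.0369, 0.0005, 0, 0, np.float64(-1.95)]
[-0.0004, 0.0369, 0.0005, 0, 0, np.float64(-1.95)]
[-0.0017, 0.0369, 0.0005, 0, 0, np.float64(-1.95)]
[-0.003, 0.0368, 0.0005, 0, 0, np.float64(-1.95)]
[-0.0042, 0.0367, 0.0005, 0, 0, np.float64(-1.95)]
[-0.0055, 0.0365, 0.0005, 0, 0, np.float64(-1.95)]
[-0.0067, 0.0363, 0.0005, 0, 0, np.float64(-1.95)]
[-0.0079, 0.0361, 0.0005, 0, 0, np.float64(-1.95)]
[-0.0092, 0.0358, 0.0005, 0, 0, np.float64(-1.95)]
```

Call:
servo_tool(deltas=[[0.0083, 0.036, 0, 0, 0, -1.95, 0], [0.007, 0.0363, 0, 0, 0, -1.95, 0], [0.0058, 0.0365, 0, 0, 0, -1.95, 0], [0.0046, 0.0367, 0, 0, 0, -1.95, 0], [0.0033, 0.0368, 0, 0, 0, -1.95, 0]])

```text
time: 35.0
position: [0.5747, -0.1483, 0.2012]
tool_rot: [-0.043, 0.999, 0.001, -0.002]
wrist_force: [0.3, 0.0, -2.2]
width: 0.0126
```

Call:
servo_tool(deltas=[[0.002, 0.037, 0, 0, 0, -1.95, 0], [0.0008, 0.037, 0, 0, 0, -1.95, 0], [-0.0004, 0.037, 0, 0, 0, -1.95, 0], [-0.0017, 0.037, 0, 0, 0, -1.95, 0], [-0.003, 0.037, 0, 0, 0, -1.95, 0]])

```text
time: 35.5
position: [0.5488, 0.035, 0.2014]
tool_rot: [-0.127, 0.992, 0.0, -0.002]
wrist_force: [0.3, 0.6, -2.1]
width: 0.0127
```

Call:
servo_tool(deltas=[[-0.0042, 0.0367, 0.01, 0, 0, -1.95, 0], [-0.0055, 0.0365, 0.01, 0, 0, -1.95, 0], [-0.0067, 0.0363, 0.01, 0, 0, -1.95, 0], [-0.008, 0.036, 0.01, 0, 0, -1.95, 0], [-0.009, 0.036, 0.01, 0, 0, -1.95, 0]])

```text
time: 36.0
position: [0.5228, 0.2177, 0.151]
tool_rot: [-0.211, 0.977, -0.0, -0.002]
wrist_force: [0.6, 0.2, -1.7]
width: 0.0127
```

Call:
servo_tool(deltas=[[0, 0, 0.02, 0, 0, 0, 0], [0, 0, 0.015, 0, 0, 0, 0], [0, 0, 0, 0, 0, 0, 0], [0, 0, 0, 0, 0, 0, 0], [0, 0, 0, 0, 0, 0, 0]])

```text
time: 36.5
position: [0.5247, 0.2159, 0.1198]
tool_rot: [-0.21, 0.978, 0.0, 0.001]
wrist_force: [0.3, -0.2, -0.9]
width: 0.0129
```

Run:
```python
from h import *
show()
plan([.5252,.2152,.055],204.3,n=1)
```

```text
t 36.5 p [0.5247 0.2159 0.1198] psi -155.76 down [ 0.001  0.    -1.   ] F [ 0.3 -0.2 -0.9] M [-0.    0.   -0.01] w 0.0129 q [ 0.33  0.01  1.51 -0.    1.62 -1.66]
from [0.5247 0.2159 0.1198] -155.76 to [0.5252 0.2152 0.055 ] 204.3 rows 1
1 x [-0.0002, -0.0008, 0.0648, 0, 0, np.float64(-0.06)]
```

Call:
servo_tool(deltas=[[0, -0.0008, 0.02, 0, 0, 0, 0], [0, 0, 0.02, 0, 0, 0, 0], [0, 0, 0.014, 0, 0, 0, 0], [0, 0, 0.006, 0, 0, 0, 0], [0, 0, 0.003, 0, 0, 0, 0]])

```text
time: 37.0
position: [0.5245, 0.2156, 0.0558]
tool_rot: [-0.21, 0.978, -0.0, -0.0]
wrist_force: [-0.0, -0.1, -1.5]
width: 0.0129
```

Call:
servo_tool(deltas=[[0, 0, 0.002, 0, 0, 0, 0], [0, 0, 0, 0, 0, 0, 0], [0, 0, 0, 0, 0, 0, 0.35], [0, 0, 0, 0, 0, 0, 0.35], [0, 0, 0, 0, 0, 0, 0.35]])

```text
time: 37.5
position: [0.5247, 0.2159, 0.0544]
tool_rot: [-0.211, 0.978, 0.0, 0.0]
wrist_force: [0.4, -0.1, 0.0]
width: 0.03
```

Call:
servo_tool(deltas=[[0, 0, -0.02, 0, 0, 0, 0.35], [0, 0, -0.04, 0, 0, 0, 0.35], [0, 0, -0.045, 0, 0, 0, 0.35], [0, 0, -0.045, 0, 0, 0, 0.35], [0, 0, 0, 0, 0, 0, 0.35]])

```text
time: 38.0
position: [0.5268, 0.2167, 0.2129]
tool_rot: [-0.211, 0.978, 0.001, 0.007]
wrist_force: [-0.5, -0.6, 0.8]
width: 0.03
```

Run:
```python
from h import *
import pickle
show()
im,c=snap('wrist','p3.png'); pickle.dump(c,open('p3.pkl','wb'))
plan([.5965,-.395,.19],175.1,n=15)
```

```text
t 38.0 p [0.5268 0.2167 0.2129] psi -155.67 down [ 0.013  0.004 -1.   ] F [-0.5 -0.6  0.8] M [ 0.03  0.01 -0.06] w 0.03 q [ 0.33 -0.01  1.36  0.    1.77 -1.66]
from [0.526  0.2164 0.209 ] -155.68 to [ 0.5965 -0.395   0.19  ] 175.1 rows 15
[0.0125, -0.0391, 0.0013, 0, 0, np.float64(1.95)]
[0.0112, -0.0395, 0.0013, 0, 0, np.float64(1.95)]
[0.0098, -0.0398, 0.0013, 0, 0, np.float64(1.95)]
[0.0085, -0.0401, 0.0013, 0, 0, np.float64(1.95)]
[0.0071, -0.0404, 0.0013, 0, 0, np.float64(1.95)]
[0.0057, -0.0406, 0.0013, 0, 0, np.float64(1.95)]
[0.0043, -0.0408, 0.0013, 0, 0, np.float64(1.95)]
[0.0029, -0.0409, 0.0013, 0, 0, np.float64(1.95)]
[0.0015, -0.041, 0.0013, 0, 0, np.float64(1.95)]
[0.0002, -0.041, 0.0013, 0, 0, np.float64(1.95)]
[-0.0012, -0.041, 0.0013, 0, 0, np.float64(1.95)]
[-0.0026, -0.0409, 0.0013, 0, 0, np.float64(1.95)]
[-0.004, -0.0408, 0.0013, 0, 0, np.float64(1.95)]
[-0.0054, -0.0407, 0.0013, 0, 0, np.float64(1.95)]
[-0.0068, -0.0405, 0.0013, 0, 0, np.float64(1.95)]
```

View pics/p3.png

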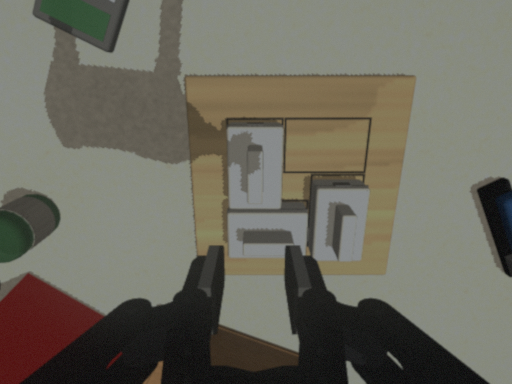

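Three cases are in place: B lid (228–283,126–208), D (311–367,187–262) and C at (268,232). The remaining outline is at (285–370,119–173). Fetching A.

Call:
servo_tool(deltas=[[0.0125, -0.039, 0, 0, 0, 1.95, 0.35], [0.0112, -0.0395, 0, 0, 0, 1.95, 0.35], [0.0098, -0.0398, 0, 0, 0, 1.95, 0.35], [0.0085, -0.04, 0, 0, 0, 1.95, 0.35], [0.0071, -0.0404, 0, 0, 0, 1.95, 0.35]])

```text
time: 38.55
position: [0.5472, 0.0107, 0.2022]
tool_rot: [-0.126, 0.992, 0.0, -0.001]
wrist_force: [1.7, -0.5, -0.2]
width: 0.0303
```

Call:
servo_tool(deltas=[[0.0057, -0.0406, 0, 0, 0, 1.95, 0.4], [0.0043, -0.0408, 0, 0, 0, 1.95, 0.4], [0.003, -0.041, 0, 0, 0, 1.95, 0.4], [0.0015, -0.041, 0, 0, 0, 1.95, 0.4], [0, -0.041, 0, 0, 0, 1.95, 0.4]])

```text
time: 39.05
position: [0.5709, -0.1931, 0.2021]
tool_rot: [-0.041, 0.999, 0.0, -0.001]
wrist_force: [-0.6, 0.5, 0.3]
width: 0.0337
```

Call:
servo_tool(deltas=[[-0.0012, -0.041, 0, 0, 0, 1.95, 0.4], [-0.0026, -0.041, 0, 0, 0, 1.95, 0.4], [-0.004, -0.0408, 0, 0, 0, 1.95, 0.4], [-0.0054, -0.0407, 0, 0, 0, 1.95, 0.4], [-0.007, -0.0405, 0, 0, 0, 1.95, 0.4]])

```text
time: 39.55
position: [0.5945, -0.3969, 0.2019]
tool_rot: [0.044, 0.999, 0.001, -0.001]
wrist_force: [0.7, -0.2, 0.7]
width: 0.0343
```

Call:
servo_tool(deltas=[[0, 0, 0.01, 0, 0, 0, 0.4], [0, 0, 0.01, 0, 0, 0, 0.4], [0, 0, 0, 0, 0, 0, 0.4], [0, 0, 0, 0, 0, 0, 0.4], [0, 0, 0, 0, 0, 0, 0.4]])

```text
time: 40.05
position: [0.5953, -0.3943, 0.1851]
tool_rot: [0.042, 0.999, -0.0, 0.001]
wrist_force: [-0.8, 0.4, -0.8]
width: 0.0341
```

Run:
```python
from h import *
show()
im,c=snap('wrist','w4.png')
print('pred near lid mid',proj(c,(.5555,-.3916,.109)).round(1),'rib',proj(c,(.573,-.393,.137)).round(1))
g=cv2.cvtColor(im,cv2.COLOR_BGR2GRAY)
for v in (165,200,235): print(v,[int(x) for x in g[v,190:330:4]])
print([int(x) for x in g[130:240:4,235]])
plan([.5965,-.395,.116],175.1,n=2)
```

```text
t 40.05 p [ 0.5953 -0.3943  0.1851] psi 175.17 down [ 0.001 -0.001 -1.   ] F [-0.8  0.4 -0.8] M [ 0.   -0.   -0.01] w 0.0341 q [-0.63  0.4   0.95  0.    1.79 -2.12]
pred near lid mid [253.2 151.1] rib [253.2 188.7]
165 [137, 175, 177, 89, 80, 76, 128, 138, 137, 138, 137, 138, 138, 138, 162, 187, 189, 188, 187, 189, 188, 188, 188, 188, 187, 109, 107, 106, 105, 107, 106, 105, 105, 107, 104]
200 [129, 127, 116, 101, 73, 77, 117, 138, 136, 136, 137, 138, 131, 187, 185, 189, 190, 187, 136, 137, 138, 139, 160, 187, 182, 106, 106, 107, 106, 106, 105, 104, 104, 104, 103]
235 [143, 129, 117, 117, 73, 93, 90, 136, 134, 136, 136, 135, 135, 136, 138, 135, 135, 130, 187, 187, 186, 188, 188, 188, 125, 106, 105, 103, 103, 103, 102, 105, 104, 103, 103]
[80, 78, 78, 80, 94, 102, 135, 138, 137, 137, 137, 138, 137, 138, 138, 137, 136, 136, 137, 137, 136, 136, 137, 135, 138, 136, 137, 135]
from [ 0.5953 -0.3945  0.1853] 175.15 to [ 0.5965 -0.395   0.116 ] 175.1 rows 2
2 x [-0.0006, -0.0002, 0.0347, 0, 0, np.float64(0.03)]
```

A is where predicted (lid columns 213–288, near edge at row 153).

Call:
servo_tool(deltas=[[-0.001, -0.001, 0.03, 0, 0, 0, 0.4], [-0.0005, -0.0005, 0.025, 0, 0, 0, 0.4], [0, 0, 0.01, 0, 0, 0, 0.4], [0, 0, 0.004, 0, 0, 0, 0.4], [0, 0, 0, 0, 0, 0, 0.3]])

```text
time: 40.6
position: [0.5964, -0.397, 0.1156]
tool_rot: [0.043, 0.999, -0.0, 0.0]
wrist_force: [0.2, 0.2, 1.2]
width: 0.0255
```

Call:
servo_tool(deltas=[[0, 0, 0, 0, 0, 0, 0.1], [0, 0, 0, 0, 0, 0, 0], [0, 0, 0, 0, 0, 0, 0], [0, 0, 0, 0, 0, 0, 0], [0, 0, 0, 0, 0, 0, 0]])

```text
time: 41.1
position: [0.5969, -0.3975, 0.1171]
tool_rot: [0.043, 0.999, -0.001, 0.001]
wrist_force: [-0.1, 0.7, 6.0]
width: 0.0125
```

Call:
servo_tool(deltas=[[0, 0, -0.015, 0, 0, 0, 0], [0, 0, -0.025, 0, 0, 0, 0], [0, 0, -0.035, 0, 0, 0, 0], [0, 0, -0.015, 0, 0, 0, 0], [0, 0, 0, 0, 0, 0, 0]])

```text
time: 41.6
position: [0.597, -0.3978, 0.2096]
tool_rot: [0.043, 0.999, -0.002, 0.003]
wrist_force: [0.2, -0.5, -1.5]
width: 0.0125
```

Run:
```python
from h import *
import pickle
show()
plan([.4803,.2773,.20],114.3,n=18)
c=pickle.load(open('p3.pkl','rb'))
for n,q in {'B':[(228,126),(283,126),(281,208),(229,208)],'D':[(311,187),(367,187),(361,262),(312,260)]}.items():
    L=np.array([pix(c,x,y,.048) for x,y in q]); print(n,L.mean(0).round(4),np.linalg.norm(L-np.roll(L,-1,0),axis=1).round(4))
for n,q in {'S4':[(285,119),(370,119),(366,173),(285,173)]}.items():
    L=np.array([pix(c,x,y,.014) for x,y in q]); print(n,L.mean(0).round(4),np.linalg.norm(L-np.roll(L,-1,0),axis=1).round(4))
```

```text
t 41.6 p [ 0.597  -0.3978  0.2096] psi 175.07 down [ 0.005 -0.004 -1.   ] F [ 0.2 -0.5 -1.5] M [-0.04 -0.01 -0.02] w 0.0125 q [-0.64  0.41  0.89 -0.    1.83 -2.12]
from [ 0.597  -0.3978  0.2096] 175.07 to [0.4803 0.2773 0.2   ] 114.3 rows 18
[0.0097, 0.0368, 0.0005, 0, 0, np.float64(3.38)]
[0.0118, 0.0362, 0.0005, 0, 0, np.float64(3.38)]
[0.0139, 0.0354, 0.0005, 0, 0, np.float64(3.38)]
[0.016, 0.0345, 0.0005, 0, 0, np.float64(3.38)]
[0.018, 0.0335, 0.0005, 0, 0, np.float64(3.38)]
[0.02, 0.0324, 0.0005, 0, 0, np.float64(3.38)]
[0.0218, 0.0312, 0.0005, 0, 0, np.float64(3.38)]
[0.0236, 0.0298, 0.0005, 0, 0, np.float64(3.38)]
[0.0253, 0.0284, 0.0005, 0, 0, np.float64(3.38)]
[0.027, 0.0269, 0.0005, 0, 0, np.float64(3.38)]
[0.0285, 0.0252, 0.0005, 0, 0, np.float64(3.38)]
[0.0299, 0.0235, 0.0005, 0, 0, np.float64(3.38)]
[0.0313, 0.0217, 0.0005, 0, 0, np.float64(3.38)]
[0.0325, 0.0198, 0.0005, 0, 0, np.float64(3.38)]
[0.0336, 0.0179, 0.0005, 0, 0, np.float64(3.38)]
[0.0346, 0.0159, 0.0005, 0, 0, np.float64(3.38)]
[0.0355, 0.0138, 0.0005, 0, 0, np.float64(3.38)]
[0.0362, 0.0117, 0.0005, 0, 0, np.float64(3.38)]
B [0.5247 0.2168 0.048 ] [0.051  0.0822 0.0527 0.0822]
D [0.5449 0.3195 0.048 ] [0.0554 0.0854 0.053  0.0831]
S4 [0.4805 0.2791 0.014 ] [0.0869 0.0575 0.0877 0.0575]
```

Call:
servo_tool(deltas=[[0.0097, 0.0368, 0, 0, 0, 3.38, 0], [0.0118, 0.0362, 0, 0, 0, 3.38, 0], [0.0139, 0.0354, 0, 0, 0, 3.38, 0], [0.016, 0.0345, 0, 0, 0, 3.38, 0], [0.018, 0.0335, 0, 0, 0, 3.38, 0]])

```text
time: 42.1
position: [0.5629, -0.208, 0.2029]
tool_rot: [0.191, 0.982, 0.0, -0.001]
wrist_force: [0.6, 0.2, -1.1]
width: 0.0128
```

Call:
servo_tool(deltas=[[0.02, 0.0324, 0, 0, 0, 3.38, 0], [0.0218, 0.0312, 0, 0, 0, 3.38, 0], [0.0236, 0.0298, 0, 0, 0, 3.38, 0], [0.0253, 0.0284, 0, 0, 0, 3.38, 0], [0.027, 0.0269, 0, 0, 0, 3.38, 0]])

```text
time: 42.6
position: [0.5305, -0.0206, 0.2032]
tool_rot: [0.333, 0.943, -0.0, -0.001]
wrist_force: [0.8, 0.1, -1.8]
width: 0.013
```

Call:
servo_tool(deltas=[[0.0285, 0.0252, 0, 0, 0, 3.38, 0], [0.03, 0.0235, 0, 0, 0, 3.38, 0], [0.0313, 0.0217, 0, 0, 0, 3.38, 0], [0.0325, 0.0198, 0, 0, 0, 3.38, 0], [0.0336, 0.018, 0, 0, 0, 3.38, 0]])

```text
time: 43.1
position: [0.4983, 0.1668, 0.2033]
tool_rot: [0.468, 0.884, -0.001, -0.001]
wrist_force: [0.8, 0.2, -1.7]
width: 0.0129
```

Call:
servo_tool(deltas=[[0.0346, 0.016, 0.02, 0, 0, 3.38, 0], [0.0355, 0.0138, 0.02, 0, 0, 3.38, 0], [0.0362, 0.0117, 0.02, 0, 0, 3.38, 0], [0, 0, 0.02, 0, 0, 0, 0], [0, 0, 0, 0, 0, 0, 0]])

```text
time: 43.6
position: [0.4774, 0.278, 0.1195]
tool_rot: [0.542, 0.84, -0.004, -0.002]
wrist_force: [-0.6, 1.2, -1.8]
width: 0.0127
```

Call:
servo_tool(deltas=[[0, 0, 0, 0, 0, 0, 0], [0, 0, 0, 0, 0, 0, 0], [0, 0, 0, 0, 0, 0, 0], [0, 0, 0, 0, 0, 0, 0], [0, 0, 0, 0, 0, 0, 0]])

```text
time: 44.1
position: [0.4806, 0.2779, 0.1256]
tool_rot: [0.543, 0.84, 0.0, 0.0]
wrist_force: [-0.4, 0.3, -1.7]
width: 0.0129
```

Run:
```python
from h import *
show()
plan([.4800,.2776,.0565],114.3,n=1)
```

```text
t 44.1 p [0.4806 0.2779 0.1256] psi 114.19 down [ 0.001  0.001 -1.   ] F [-0.4  0.3 -1.7] M [-0.01  0.02  0.02] w 0.0129 q [ 0.46 -0.03  1.54 -0.    1.63  0.04]
from [0.4806 0.2779 0.1256] 114.19 to [0.48   0.2776 0.0565] 114.3 rows 1
1 x [-0.0001, -0.0006, 0.0691, 0, 0, np.float64(-0.11)]
```

Call:
servo_tool(deltas=[[0, -0.0006, 0.02, 0, 0, 0, 0], [0, 0, 0.02, 0, 0, 0, 0], [0, 0, 0.016, 0, 0, 0, 0], [0, 0, 0.008, 0, 0, 0, 0], [0, 0, 0.003, 0, 0, 0, 0]])

```text
time: 44.6
position: [0.4792, 0.2776, 0.0568]
tool_rot: [0.543, 0.84, -0.001, -0.0]
wrist_force: [-0.1, 0.6, -0.9]
width: 0.0126
```

Call:
servo_tool(deltas=[[0, 0, 0.002, 0, 0, 0, 0], [0, 0, 0, 0, 0, 0, 0], [0, 0, 0, 0, 0, 0, 0.35], [0, 0, 0, 0, 0, 0, 0.35], [0, 0, 0, 0, 0, 0, 0.35]])

```text
time: 45.1
position: [0.48, 0.2781, 0.0566]
tool_rot: [0.543, 0.84, 0.001, 0.0]
wrist_force: [0.3, -0.0, -0.3]
width: 0.03
```

Call:
servo_tool(deltas=[[0, 0, -0.02, 0, 0, 0, 0.35], [0, 0, -0.04, 0, 0, 0, 0.35], [0, 0.025, -0.045, 0, 0, 0, 0.35], [0, 0.025, -0.045, 0, 0, 0, 0.35], [0, 0, 0, 0, 0, 0, 0.35]])

```text
time: 45.6
position: [0.5279, 0.2996, 0.2119]
tool_rot: [0.543, 0.84, 0.006, 0.004]
wrist_force: [-0.1, -0.3, 0.5]
width: 0.03
```

Run:
```python
from h import *
import pickle
show()
im,c=snap('wrist','p4.png'); pickle.dump(c,open('p4.pkl','wb'))
P=[proj(c,(.5345+.911*a+.4115*b,.268+.4115*a-.911*b,.04)) for a in(-.09,.09) for b in (-.09,.09)]
P=np.array(P);lo=np.maximum(P.min(0).astype(int)-5,0);hi=np.minimum(P.max(0).astype(int)+5,[512,384]);print(lo,hi)
im=im[lo[1]:hi[1],lo[0]:hi[0]];f=min(790/im.shape[1],590/im.shape[0]);print(f)
cv2.imwrite('pics/p4c.png',cv2.resize(im,None,fx=f,fy=f,interpolation=cv2.INTER_CUBIC))
```

```text
t 45.6 p [0.5279 0.2996 0.2119] psi 114.22 down [ 0.013  0.006 -1.   ] F [-0.1 -0.3  0.5] M [-0.03  0.07  0.02] w 0.03 q [ 0.46  0.09  1.26 -0.    1.77  0.04]
[142 105] [345 281]
3.352272727272727
```

View pics/p4c.png

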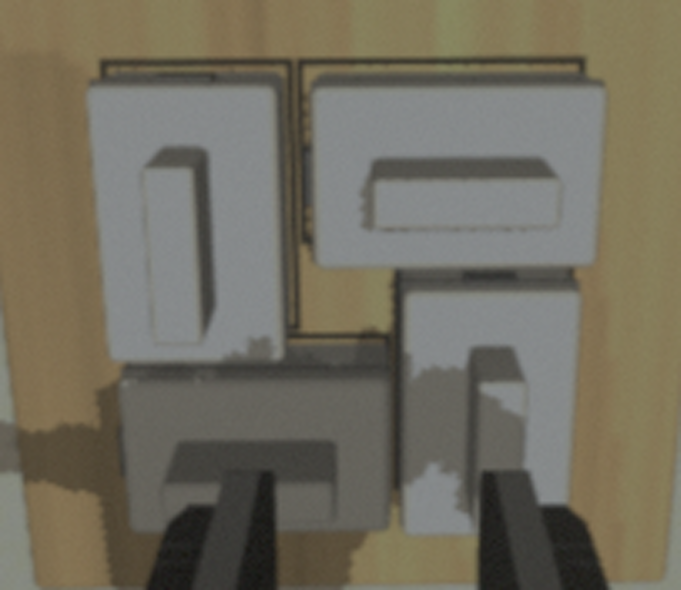

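All four cases lie flat in their own outlines, with lids at crop A (90–285,80–360), D (313–605,80–265), C (403–578,285–530) and B (122–390,370–530). Now to shut the clamp.

Run:
```python
from h import *
show()
plan([.471,-.2256,.17],121.2,n=13)
```

```text
t 45.65 p [0.5262 0.2989 0.208 ] psi 114.22 down [ 0.007  0.004 -1.   ] F [-1.   0.2 -0.3] M [-0.03  0.03 -0.  ] w 0.0299 q [ 0.46  0.09  1.27 -0.    1.77  0.04]
from [0.5262 0.2989 0.208 ] 114.22 to [ 0.471  -0.2256  0.17  ] 121.2 rows 13
[-0.0351, -0.0204, 0.0029, 0, 0, np.float64(-0.54)]
[-0.0349, -0.0208, 0.0029, 0, 0, np.float64(-0.54)]
[-0.0347, -0.0211, 0.0029, 0, 0, np.float64(-0.54)]
[-0.0345, -0.0214, 0.0029, 0, 0, np.float64(-0.54)]
[-0.0343, -0.0217, 0.0029, 0, 0, np.float64(-0.54)]
[-0.0341, -0.022, 0.0029, 0, 0, np.float64(-0.54)]
[-0.0338, -0.0224, 0.0029, 0, 0, np.float64(-0.54)]
[-0.0336, -0.0227, 0.0029, 0, 0, np.float64(-0.54)]
[-0.0334, -0.023, 0.0029, 0, 0, np.float64(-0.54)]
[-0.0332, -0.0233, 0.0029, 0, 0, np.float64(-0.54)]
[-0.033, -0.0236, 0.0029, 0, 0, np.float64(-0.54)]
[-0.0328, -0.0239, 0.0029, 0, 0, np.float64(-0.54)]
[-0.0325, -0.0242, 0.0029, 0, 0, np.float64(-0.54)]
```

Call:
servo_tool(deltas=[[-0.035, -0.0204, 0, 0, 0, -0.54, 0.4], [-0.035, -0.0208, 0, 0, 0, -0.54, 0.4], [-0.0347, -0.021, 0, 0, 0, -0.54, 0.4], [-0.0345, -0.0214, 0, 0, 0, -0.54, 0.4], [-0.0343, -0.0217, 0, 0, 0, -0.54, 0.4]])

```text
time: 46.15
position: [0.5016, 0.0945, 0.2017]
tool_rot: [0.523, 0.853, -0.001, -0.001]
wrist_force: [0.5, 0.4, 0.3]
width: 0.034
```

Call:
servo_tool(deltas=[[-0.034, -0.022, 0, 0, 0, -0.54, 0.4], [-0.034, -0.0224, 0, 0, 0, -0.54, 0.4], [-0.0336, -0.0227, 0, 0, 0, -0.54, 0.4], [-0.0334, -0.023, 0, 0, 0, -0.54, 0.4], [-0.0332, -0.0233, 0, 0, 0, -0.54, 0.4]])

```text
time: 46.65
position: [0.4805, -0.1071, 0.2019]
tool_rot: [0.503, 0.865, -0.0, -0.001]
wrist_force: [1.9, 0.3, -0.9]
width: 0.0341
```

Call:
servo_tool(deltas=[[-0.033, -0.0236, 0.01, 0, 0, -0.54, 0.4], [-0.0328, -0.024, 0.01, 0, 0, -0.54, 0.4], [-0.0325, -0.0242, 0.01, 0, 0, -0.54, 0.4], [0, 0, 0.01, 0, 0, 0, 0.4], [0, 0, 0, 0, 0, 0, 0.4]])

```text
time: 47.15
position: [0.4675, -0.2267, 0.1601]
tool_rot: [0.491, 0.871, 0.0, -0.003]
wrist_force: [0.2, 1.0, -0.2]
width: 0.0344
```

Call:
servo_tool(deltas=[[0, 0, 0, 0, 0, 0, 0.4], [0, 0, 0, 0, 0, 0, 0.4], [0, 0, 0, 0, 0, 0, 0.4], [0, 0, 0, 0, 0, 0, 0.4], [0, 0, 0, 0, 0, 0, 0.4]])

```text
time: 47.65
position: [0.4694, -0.2265, 0.1637]
tool_rot: [0.49, 0.872, 0.0, 0.0]
wrist_force: [-0.5, -0.5, -0.5]
width: 0.034
```

Run:
```python
from h import *
show()
plan([.4705,-.2256,.089],121.2,n=1)
```

```text
t 47.65 p [ 0.4694 -0.2265  0.1637] psi 121.3 down [ 0.001 -0.    -1.   ] F [-0.5 -0.5 -0.5] M [0.03 0.03 0.02] w 0.034 q [-0.51 -0.13  1.56  0.    1.7  -1.06]
from [ 0.4694 -0.2265  0.1637] 121.3 to [ 0.4705 -0.2256  0.089 ] 121.2 rows 1
1 x [0.0001, 0.0014, 0.0747, 0, 0, np.float64(0.1)]
```

Call:
servo_tool(deltas=[[0, 0.0014, 0.025, 0, 0, 0, 0.4], [0, 0, 0.025, 0, 0, 0, 0.4], [0, 0, 0.016, 0, 0, 0, 0.4], [0, 0, 0.007, 0, 0, 0, 0.4], [0, 0, 0, 0, 0, 0, 0.4]])

```text
time: 48.15
position: [0.4699, -0.2259, 0.0894]
tool_rot: [0.491, 0.871, 0.0, -0.001]
wrist_force: [0.6, 0.1, 0.4]
width: 0.0342
```

Call:
servo_tool(deltas=[[0, 0, 0, 0, 0, 0, 0.1], [0, 0, 0, 0, 0, 0, 0.1], [0, 0, 0, 0, 0, 0, 0], [0, 0, 0, 0, 0, 0, 0], [0, 0, 0, 0, 0, 0, 0]])

```text
time: 48.65
position: [0.4711, -0.2264, 0.0919]
tool_rot: [0.491, 0.871, 0.0, 0.001]
wrist_force: [-0.3, 1.2, 6.4]
width: 0.0128
```

Call:
servo_tool(deltas=[[0, 0, 0, 0, 0, 7, 0], [0, 0, 0, 0, 0, 7, 0], [0, 0, 0, 0, 0, 7, 0], [0, 0, 0, 0, 0, 7, 0], [0, 0, 0, 0, 0, 7, 0]])

```text
time: 49.15
position: [0.4703, -0.2266, 0.0919]
tool_rot: [0.731, 0.682, -0.0, 0.001]
wrist_force: [-3.3, 0.9, 6.8]
width: 0.0134
```

Run:
```python
from h import *
show()
```

```text
t 49.15 p [ 0.4703 -0.2266  0.0919] psi 85.99 down [ 0.001 -0.002 -1.   ] F [-3.3  0.9  6.8] M [0.06 0.5  0.19] w 0.0134 q [-0.51 -0.1   1.67 -0.    1.57 -0.44]
```

Call:
servo_tool(deltas=[[0, 0, 0, 0, 0, 7.5, 0], [0, 0, 0, 0, 0, 7.5, 0], [0, 0, 0, 0, 0, 7.5, 0], [0, 0, 0, 0, 0, 7.5, 0], [0, 0, 0, 0, 0, 7.5, 0]])

```text
time: 49.65
position: [0.4696, -0.2264, 0.0919]
tool_rot: [0.912, 0.41, -0.001, 0.0]
wrist_force: [-6.6, 2.4, 8.5]
width: 0.013
```

Call:
servo_tool(deltas=[[0, 0, 0, 0, 0, 7.5, 0], [0, 0, 0, 0, 0, 7.5, 0], [0, 0, 0, 0, 0, 7.5, 0], [0, 0, 0, 0, 0, 7.5, 0], [0, 0, 0, 0, 0, 7.5, 0]])

```text
time: 50.15
position: [0.4692, -0.2257, 0.0919]
tool_rot: [0.995, 0.096, -0.001, -0.0]
wrist_force: [-9.4, 4.4, 10.9]
width: 0.013
```

Call:
servo_tool(deltas=[[0, 0, 0, 0, 0, 4, 0], [0, 0, 0, 0, 0, 4, 0], [0, 0, 0, 0, 0, 3, 0], [0, 0, 0, 0, 0, 0, 0], [0, 0, 0, 0, 0, 0, 0]])

```text
time: 50.65
position: [0.4692, -0.2254, 0.0918]
tool_rot: [1.0, 0.002, -0.001, -0.001]
wrist_force: [-9.1, 4.3, 10.2]
width: 0.0129
```

Run:
```python
from h import *
show()
```

```text
t 50.65 p [ 0.4692 -0.2254  0.0918] psi 0.27 down [-0.002  0.001 -1.   ] F [-9.1  4.3 10.2] M [ 0.81  1.41 -0.07] w 0.0129 q [-0.51 -0.1   1.67 -0.    1.58  1.05]
```

Call:
servo_tool(deltas=[[0, 0, 0, 0, 0, 2.5, 0], [0, 0, 0, 0, 0, 2.5, 0], [0, 0, 0, 0, 0, 2, 0], [0, 0, 0, 0, 0, 0, 0], [0, 0, 0, 0, 0, 0, 0]])

```text
time: 51.15
position: [0.4692, -0.2253, 0.0918]
tool_rot: [0.998, -0.059, -0.001, -0.001]
wrist_force: [-8.2, 5.1, 11.7]
width: 0.0128
```

Run:
```python
from h import *
show()
```

```text
t 51.15 p [ 0.4692 -0.2253  0.0918] psi -6.72 down [-0.002  0.001 -1.   ] F [-8.2  5.1 11.7] M [ 0.93  1.37 -0.14] w 0.0128 q [-0.51 -0.1   1.67  0.    1.58  1.17]
```

Call:
servo_tool(deltas=[[0, 0, 0, 0, 0, 2, 0], [0, 0, 0, 0, 0, 1, 0], [0, 0, 0, 0, 0, 0, 0], [0, 0, 0, 0, 0, 0, 0], [0, 0, 0, 0, 0, 0, 0]])

```text
time: 51.65
position: [0.4692, -0.2252, 0.0918]
tool_rot: [0.996, -0.084, -0.001, -0.001]
wrist_force: [-8.7, 5.2, 11.4]
width: 0.0131
```

Run:
```python
from h import *
show()
```

```text
t 51.65 p [ 0.4692 -0.2252  0.0918] psi -9.66 down [-0.002  0.001 -1.   ] F [-8.7  5.2 11.4] M [0.94 1.43 0.49] w 0.0131 q [-0.51 -0.1   1.67  0.    1.58  1.23]
```

Call:
servo_tool(deltas=[[0, 0, 0, 0, 0, 2, 0], [0, 0, 0, 0, 0, 1, 0], [0, 0, 0, 0, 0, 0, 0], [0, 0, 0, 0, 0, 0, 0], [0, 0, 0, 0, 0, 0, 0]])

```text
time: 52.15
position: [0.4692, -0.2252, 0.0919]
tool_rot: [0.994, -0.109, -0.001, -0.0]
wrist_force: [-9.4, 4.0, 11.7]
width: 0.0129
```

Run:
```python
from h import *
show()
```

```text
t 52.15 p [ 0.4692 -0.2252  0.0919] psi -12.54 down [-0.002  0.001 -1.   ] F [-9.4  4.  11.7] M [1.02 1.42 1.64] w 0.0129 q [-0.51 -0.1   1.67 -0.    1.58  1.28]
```

The stop is felt (1.64 N m), so the clamp is shut. Releasing, retreating and taking a last look.

Call:
servo_tool(deltas=[[0, 0, 0, 0, 0, 0, 0.4], [0, 0, 0, 0, 0, 0, 0.4], [0, 0, 0, 0, 0, 0, 0.4], [0, 0, -0.035, 0, 0, 0, 0.4], [0, 0, -0.045, 0, 0, 0, 0.4]])

```text
time: 52.65
position: [0.4688, -0.2255, 0.1677]
tool_rot: [0.994, -0.111, -0.003, -0.001]
wrist_force: [1.6, -0.6, 0.1]
width: 0.0341
```

Call:
servo_tool(deltas=[[0, 0.03, -0.045, 0, 0, 0, 0.4], [0, 0.03, -0.045, 0, 0, 0, 0.4], [0, 0, 0, 0, 0, 0, 0.4], [0, 0, 0, 0, 0, 0, 0.4], [0, 0, 0, 0, 0, 0, 0.4]])

```text
time: 53.15
position: [0.4578, -0.2798, 0.2516]
tool_rot: [0.994, -0.111, -0.001, -0.001]
wrist_force: [-0.2, 1.1, 0.1]
width: 0.0342
```

Run:
```python
from h import *
show()
w,_=snap('wrist','f_w.png'); t,_=snap('top','f_t.png')
t=cv2.resize(t[140:230,110:400],None,fx=2.6,fy=2.6,interpolation=cv2.INTER_CUBIC)
w=w[:330]; W=max(t.shape[1],w.shape[1])
pad=lambda a:cv2.copyMakeBorder(a,0,0,0,W-a.shape[1],cv2.BORDER_CONSTANT)
o=np.vstack([pad(t),pad(w)]);print(o.shape);cv2.imwrite('pics/final.png',o)
```

```text
t 53.15 p [ 0.4578 -0.2798  0.2516] psi -12.75 down [-0.002  0.002 -1.   ] F [-0.2  1.1  0.1] M [ 0.04 -0.01 -0.03] w 0.0342 q [-0.61 -0.07  1.36  0.    1.86  1.18]
(564, 754, 3)
```

View pics/final.png

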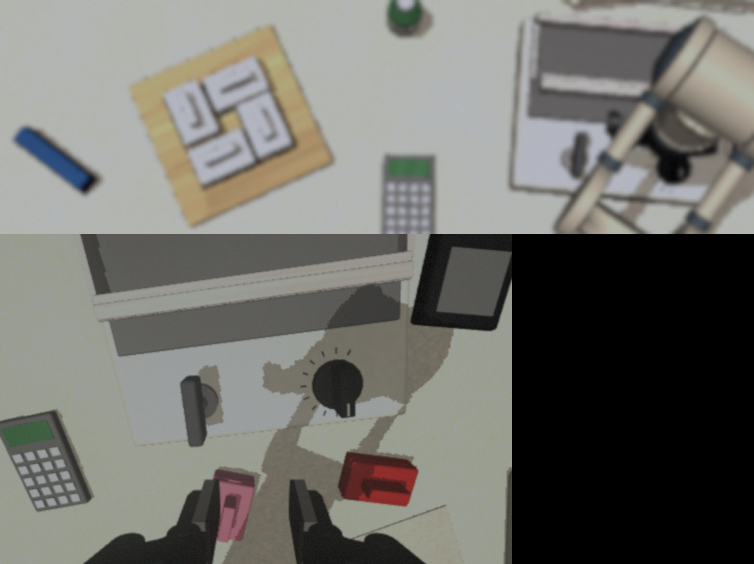

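The last picture shows the four cases in a pinwheel on the board, the jaw forward, the wing back along x, and the speed marker at off. The bystanders look undisturbed. Handing in.

```bash
python3 -c "
from h import *
print(finish_job())"
```

```text
the job is handed in; nothing more can be done
None
```

I finished the job and handed it in at about 53 s of the 210 s allowed; the hand-in gives no verdict.

- **Speed knob:** I turned it anticlockwise from about 90° to the off stop, which I felt at 1.4 N m. The last picture shows its marker at off.
- **Clamp, undoing:** Clockwise was blocked at 1.1 N m, so I undid it anticlockwise by about 126° to the end stop. The pictures showed the jaw back before I lifted any case.
- **Cases:** All four were there. I laid each flat in its own painted outline, and the pictures show a full interlocking pinwheel.
- **Clamp, shutting:** I screwed the empty clamp clockwise until it hit the tight stop at 1.6 N m.
- **Bystanders:** The gel bottle, calculator, stapler and pink and red look-alikes look undisturbed by eye; I did not measure them. I saw no case knocked aside and noticed no slack in the grip.

**Checks that disagreed:**
- **One case slightly off:** The first case placed measured about 2–4 mm off its outline's centre, depending on the view. The last close-up showed it sitting in its outline, so I left it.
- **Brief force:** Setting the second case down gave a 23 N reading, with up to 10 N sideways. Neither it nor its neighbour looked disturbed afterwards.
- **Picture scale:** Lengths measured in the wrist pictures came out 2–4% short, so offsets of 1–2 mm are within the measuring error.

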